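# Set equal gaps between specimen racks with a spacer from a pried-open case

## Robot

A 6-joint arm with a two-finger parallel gripper is mounted at the origin on the work surface. World frame = base frame: x ahead of the robot, y to its left, z up, the work surface at z = 0. Lengths are in m, angles in rad, forces in N, time in s.
With the tool pointing down it reaches from about 0.375 to 0.9 m from the base axis. Payload 3.1 kg.
Tool frame: the origin (TCP) lies between the finger pads; the fingertips stand robot.tip_extent ahead of it and the grasp point (between the pads) lies 3 mm ahead of it (robot.tip_extent is the distance from the TCP to the fingertips, in m); z points along the fingers, x is the direction in which the jaws open and shut, and the axes are right-handed (so a half turn about z gives the same grasp; the last joint's range is limited). The gripper opens to 87 mm and grips with 3 to 60 N. Pads are 19 mm wide; open, the fingers measure 117 mm over their backs; the gripper's body (75 mm by 190 mm) begins 51 mm behind the grasp point.
Start: joints at [0.991, 0.527, 1.433, -0, 1.181, -0.178], TCP at [0.244, 0.575, 0.209] pointing down, gripper open.
Joint ranges: [-3.08, 3.08], [-0.75, 2.2], [0.22, 2.44], [-1.43, 4.57], [0, 2.65], [-2.85, 2.85]. Speed limits (rad/s): [2.79, 2.79, 3.14, 3.14, 3.14, 3.14].

## Interface

Orientations are given as a unit quaternion [x, y, z, w].
In Python, from rig import robot, cams gives the robot as it stands.
- The arm moves only by the tool carry_out, never from a script. Its argument "steps" is a list of rows, each a list of 3 entries, a list of its own where there are three numbers: the shift along the world's x, y, z in cm, then the turn about the world's z in degrees, then the closure, from 0 (fully open) to 1 (shut). In form: [[[dx, dy, dz], spin, fingers], ...]. A call has 1 to 10 rows; each row shifts and turns the pose as measured when the row begins; what a row does not reach is not made up. A row lasts 1/10 s, in which the tool goes at most 50 mm and 8.59 degrees, less where a joint would pass 70% of its speed; a pose out of reach is approached as far as the arm can. A call with a gripper value outside its range is refused whole. The fingers move at their own pace and stop on an object; "squeeze" is the grip in N (left out, the last holds). Time passes only in rows, so rows that do not move let the fingers close. It gives the time, the measured TCP pose, the force and the opening at its end, in the units of the state.
- robot.get_obs(): the state, without advancing time (a new reading comes with each control period).
- cams.camera(name): name is "scene" or "side" or "wrist"; returns a dict with "pixels" (420x560x3 uint8, red, green, blue), "fx", "fy", "cx", "cy" (pixels), "eye" and "rotation" of the camera in the world. Camera axes: x right, y up, looking along -z (the intrinsics and any distortion apply to the point x, -y, -z); pixel columns grow to the right and rows downward; lengths in m; the calibration is good to about 2 mm. The wrist camera is an equidistant fisheye: a pixel r from the principal point sees the ray r / f radians off the axis. A picture is of the moment at which its call begins. There is no depth.
- robot.hand_in(): hands the job in, once; it reports no verdict.
The state is a dict: "time": time; "q": joint angles; "joint_velocities": joint speeds; "joint_torque": joint torques, N m; "position": TCP position; "tool_rot": TCP orientation; "ft_force": force on the tool from outside, world axes, zero at the start; "moment": the same for the moment, N m; "grip_width": finger opening in m.
Only numpy, scipy, OpenCV 4.12 (cv2) and the standard library are available. Lean on these libraries where they do the work, as an engineer would, in place of code of your own. Each camera call takes 0.05 s, during which the arm holds its last target. There are 200 camera calls.

## Task

Lever the lid of the grey case open with the blade of the opener and lay the opener back on the bench; then take out the metal spacer and, working outward from the tray's end stop and keeping the racks in their order, stand it in each gap in turn and bring the next rack up against it, so that every rack stands square in the marked lane with exactly one spacer's width in front of it, the first one being a spacer's width from the stop. Then stand the spacer upright in the case again and shut the lid, leaving the rest of the bench undisturbed; there are three to five racks, and one may be knocked out of place on the way.

Things in the scene. Friction and masses are not known exactly. Their poses are not given: they have to be found in the camera images.
- tray: Fixed flat grey tray, 470 x 160 mm, 4 mm thick (its top is 4 mm above the bench), with a white end stop 20 mm thick, 100 mm wide, 34 mm high. Origin: at bench level under the middle of the stop's inner face. x runs along the lane from the stop to the far end (450 mm), y across, z up. Two thin white lines mark the lane, 62 mm wide, centred on y = 0.
- rack1: Loose white and clear rack of six red-capped tubes, the first counted from the stop (may be absent): 40 mm along its x (the lane), 56 mm along its y, rack body 44 mm high, tubes reach 70 mm and lie inside its outline. Origin: centre of its underside; z up. About 0.4 kg. All alike. Its x lies roughly along the tray's x.
- rack2: Loose white and clear rack of six red-capped tubes, the second counted from the stop (may be absent): 40 mm along its x (the lane), 56 mm along its y, rack body 44 mm high, tubes reach 70 mm and lie inside its outline. Origin: centre of its underside; z up. About 0.4 kg. All alike. Its x lies roughly along the tray's x.
- rack3: Loose white and clear rack of six red-capped tubes, the third counted from the stop (may be absent): 40 mm along its x (the lane), 56 mm along its y, rack body 44 mm high, tubes reach 70 mm and lie inside its outline. Origin: centre of its underside; z up. About 0.4 kg. All alike. Its x lies roughly along the tray's x.
- rack4: Loose white and clear rack of six red-capped tubes, the fourth counted from the stop (may be absent): 40 mm along its x (the lane), 56 mm along its y, rack body 44 mm high, tubes reach 70 mm and lie inside its outline. Origin: centre of its underside; z up. About 0.4 kg. All alike. Its x lies roughly along the tray's x.
- rack5: Loose white and clear rack of six red-capped tubes, the fifth counted from the stop (may be absent): 40 mm along its x (the lane), 56 mm along its y, rack body 44 mm high, tubes reach 70 mm and lie inside its outline. Origin: centre of its underside; z up. About 0.4 kg. All alike. Its x lies roughly along the tray's x.
- spacer: Loose solid aluminium block, the gap gauge: 24 mm thick along its x, 60 mm along its y, 48 mm high; origin at the centre of its underside, z up. About 0.19 kg. At the start it stands upright on the floor of the closed case, its x roughly along the case's x or against it. In use its 24 mm thickness lies along the lane.
- case: Fixed grey plastic case, open on top below its lid: outside 120 mm along x, 162 mm along y, 66 mm high, walls and floor 5 mm thick. Origin: centre of its underside, z up. Its front faces -x (at x = -60 mm), the lid's hinge runs along y at x = +60 mm, z = 66 mm. Mid-front, the wall's top edge has a pry notch 50 mm wide, from z = 56 to 66 mm, under the lid.
- lid (a joint): Angle of the case's flat lid (120 x 162 x 7 mm, no handle, flush with the case's outline), rad: 0 shut, grows as it opens upward, 1.57 upright over the hinge, stop at 1.9. A stiff hinge: it stays where it is left; about 2 N at the front edge moves it.
- opener: Loose pry tool on the bench: black handle 100 mm along x, 18 mm wide (y), 26 mm high, then a thin steel blade 22 mm wide and 3 mm thick along +x, its mid-plane 13 mm above the handle's underside. Origin: centre of the handle's underside; the blade ends 138 mm from it. 0.09 kg.
- opener_tip (a point): Middle of the end of the opener's blade.
- pump: Bystander: white pump dispenser bottle, 64 mm across, 185 mm high, origin centre of its underside. Not to be disturbed.
- beaker: Bystander: glass beaker, 68 mm across, 85 mm high, origin centre of its underside. Not to be disturbed.
- tape: Bystander: roll of paper tape, 90 mm across, 19 mm high, origin centre of its underside. Not to be disturbed.
There are look-alikes about, which are no part of the job. Leave any yellow look-alike of the rack5 alone.

How it is judged:
On the way, in this order (a step that is already met when the one before it is completed fails the run):
1. the lid is levered up at least 0.3 rad by the opener's blade (value of joint lid above 0.3 rad and contact force between opener and case above 0.1 N), for 0.05 s.
2. the spacer stands on the tray in the gap before rack1, and rack1 is set against it (gap of 24 mm within 3 mm to the rack before it, or to the stop for the first rack) (horizontal distance between spacer and rack1 between 0.029 and 0.036 m and z of spacer in the frame of rack1 between -0.004 and 0.006 m and y of spacer in the frame of rack1 between -0.02 and 0.02 m and x of rack1 in the frame of tray between 0.041 and 0.047 m), for 0.2 s.
3. the spacer stands on the tray in the gap before rack2, and rack2 is set against it (gap of 24 mm within 3 mm to the rack before it, or to the stop for the first rack) (horizontal distance between spacer and rack2 between 0.029 and 0.036 m and z of spacer in the frame of rack2 between -0.004 and 0.006 m and y of spacer in the frame of rack2 between -0.02 and 0.02 m and (x of rack2 in the frame of tray between 0.041 and 0.047 m or horizontal distance between rack2 and rack1 between 0.061 and 0.067 m)), for 0.2 s.
4. the spacer stands on the tray in the gap before rack3, and rack3 is set against it (gap of 24 mm within 3 mm to the rack before it, or to the stop for the first rack) (horizontal distance between spacer and rack3 between 0.029 and 0.036 m and z of spacer in the frame of rack3 between -0.004 and 0.006 m and y of spacer in the frame of rack3 between -0.02 and 0.02 m and (x of rack3 in the frame of tray between 0.041 and 0.047 m or horizontal distance between rack3 and rack1 between 0.061 and 0.067 m or horizontal distance between rack3 and rack2 between 0.061 and 0.067 m)), for 0.2 s.
5. the spacer stands on the tray in the gap before rack4, and rack4 is set against it (gap of 24 mm within 3 mm to the rack before it, or to the stop for the first rack) (horizontal distance between spacer and rack4 between 0.029 and 0.036 m and z of spacer in the frame of rack4 between -0.004 and 0.006 m and y of spacer in the frame of rack4 between -0.02 and 0.02 m and (x of rack4 in the frame of tray between 0.041 and 0.047 m or horizontal distance between rack4 and rack1 between 0.061 and 0.067 m or horizontal distance between rack4 and rack2 between 0.061 and 0.067 m or horizontal distance between rack4 and rack3 between 0.061 and 0.067 m)), for 0.2 s.
6. the spacer stands on the tray in the gap before rack5, and rack5 is set against it (gap of 24 mm within 3 mm to the rack before it, or to the stop for the first rack) (horizontal distance between spacer and rack5 between 0.029 and 0.036 m and z of spacer in the frame of rack5 between -0.004 and 0.006 m and y of spacer in the frame of rack5 between -0.02 and 0.02 m and (x of rack5 in the frame of tray between 0.041 and 0.047 m or horizontal distance between rack5 and rack1 between 0.061 and 0.067 m or horizontal distance between rack5 and rack2 between 0.061 and 0.067 m or horizontal distance between rack5 and rack3 between 0.061 and 0.067 m or horizontal distance between rack5 and rack4 between 0.061 and 0.067 m)), for 0.2 s.
At the end, for the whole second after the job is handed in: Racks upright in the lane (15 mm off centre, 0.09 rad off square at most), each 24 mm (within 3 mm) from the one before, the first from the stop; spacer upright in the case, lid shut (below 0.06 rad), opener on the bench clear of the case, all at rest (x of rack1 in the frame of tray between 0.041 and 0.047 m and y of rack1 in the frame of tray between -0.015 and 0.015 m and angle between the x axis of each of rack1, rack2, rack3, rack4, rack5 and the x axis of tray, either way round below 0.09 rad and angle between each of rack1, rack2, rack3, rack4, rack5's own z axis and vertical below 0.06 rad and z of each of rack1, rack2, rack3, rack4, rack5 in the frame of tray below 0.008 m and linear speed of each of rack1, rack2, rack3, rack4, rack5, opener below 0.02 m/s and (x of rack2 in the frame of tray between 0.041 and 0.047 m or horizontal distance between rack2 and rack1 between 0.061 and 0.067 m) and y of rack2 in the frame of tray between -0.015 and 0.015 m and (x of rack3 in the frame of tray between 0.041 and 0.047 m or horizontal distance between rack3 and rack1 between 0.061 and 0.067 m or horizontal distance between rack3 and rack2 between 0.061 and 0.067 m) and y of rack3 in the frame of tray between -0.015 and 0.015 m and (x of rack4 in the frame of tray between 0.041 and 0.047 m or horizontal distance between rack4 and rack1 between 0.061 and 0.067 m or horizontal distance between rack4 and rack2 between 0.061 and 0.067 m or horizontal distance between rack4 and rack3 between 0.061 and 0.067 m) and y of rack4 in the frame of tray between -0.015 and 0.015 m and (x of rack5 in the frame of tray between 0.041 and 0.047 m or horizontal distance between rack5 and rack1 between 0.061 and 0.067 m or horizontal distance between rack5 and rack2 between 0.061 and 0.067 m or horizontal distance between rack5 and rack3 between 0.061 and 0.067 m or horizontal distance between rack5 and rack4 between 0.061 and 0.067 m) and y of rack5 in the frame of tray between -0.015 and 0.015 m and x of spacer in the frame of case between -0.055 and 0.055 m and y of spacer in the frame of case between -0.076 and 0.076 m and z of spacer in the frame of case below 0.02 m and angle between spacer's own z axis and vertical below 0.1 rad and value of joint lid below 0.06 rad and height (world z) of opener below 0.03 m and horizontal distance between opener_tip and case above 0.06 m); the robot touches nothing.
It fails at once if a bystander (pump bottle, beaker or tape roll) is moved by more than 40 mm (distance of any of pump, beaker, tape from where it was at the start of the episode above 0.04 m).
Of rack1, rack2, rack3, rack4, rack5 only 3 to 5 are there at a start; the rules pass over those that are not, and their reading is None.
At some moment in a run one of rack1, rack2, rack3, rack4, rack5 may be knocked a few centimetres aside while the robot is not near it.
It also fails if it takes over 210 s, if anything falls off the work surface, if the arm or the gripper's body presses on something with over 40 N, if the wrist force passes 120 N, or if a joint passes its speed limit or range.

## Working session

There is one attempt and no reset: what is moved stays moved. The work goes in short steps, Python scripts to look and compute and a tool call to move; the robot and the scene stay as the last step left them, time stands still between calls to the robot, and variables do not carry over. Pictures are saved under pics/ and viewed, about 12 in all and at most 16, crops included, and the job is handed in when it is done.

Besides the shell and the picture viewer there is one more tool, called by a JSON object that holds its "method" and its "body", one argument or row to a line. carry_out: Moves the arm, as the interface text tells. Its arguments: {"type":"object","properties":{"steps":{"type":"array"},"squeeze":{"type":"number"}},"required":["steps"]}

```bash
ls; mkdir -p pics
cat > h.py <<'E'
import numpy as np, cv2
from rig import robot, cams
def save(name,fn):
    c=cams.camera(name); cv2.imwrite('pics/'+fn+'.png',c['pixels'][:,:,::-1]); 
    np.savez('pics/'+fn+'.npz',**{k:np.asarray(v) for k,v in c.items()}); return c
def load(fn):
    return dict(np.load('pics/'+fn+'.npz',allow_pickle=True))
def proj(c,P):
    P=np.atleast_2d(np.array(P,float)); d=(P-c['eye'])@np.asarray(c['rotation']); x,y,z=d[:,0],-d[:,1],-d[:,2]
    return np.c_[c['cx']+c['fx']*x/z, c['cy']+c['fy']*y/z]
def ray(c,u,v,z=0.0):
    d=np.array([(u-c['cx'])/c['fx'],-(v-c['cy'])/c['fy'],-1.]); d=np.asarray(c['rotation'])@d
    return c['eye']+d*(z-c['eye'][2])/d[2]
E
python3 - <<'E'
from h import *
for n in ['scene','side','wrist']:
    c=save(n,n+'0'); print(n,{k:np.round(v,3).tolist() if k!='pixels' else 0 for k,v in c.items() if k!='pixels'})
a=load('scene0')['pixels'];b=load('side0')['pixels']
o=robot.get_obs();print(o,robot.tip_extent)
E
```

```text
pics
scene {'fx': 381.215, 'fy': 381.215, 'cx': 284.321, 'cy': 213.425, 'eye': [1.113, -0.331, 0.996], 'rotation': [0.256, 0.156, 0.474, 0.828]}
side {'fx': 396.443, 'fy': 396.443, 'cx': 276.579, 'cy': 214.913, 'eye': [0.42, -0.85, 0.559], 'rotation': [0.491, -0.043, -0.093, 0.865]}
wrist {'fx': 325.192, 'fy': 325.192, 'cx': 279.143, 'cy': 204.573, 'eye': [0.175, 0.603, 0.385], 'rotation': [-0.115, -0.075, 0.546, 0.826]}
{'time': 0.15, 'q': array([ 9.90525380e-01,  5.28239699e-01,  1.43360367e+00, -7.74170407e-06,
        1.18137593e+00, -1.78501805e-01]), 'joint_velocities': array([-0.00135258, -0.00142854, -0.00507652,  0.00151681, -0.00017962,
        0.00124824]), 'joint_torque': array([ 8.69413725e-04, -4.40430701e+01, -1.76843441e+01,  6.33275346e-02,
        5.52743697e-02, -1.16425522e-04]), 'position': array([0.24406098, 0.5747543 , 0.20810575]), 'tool_rot': array([ 8.33979493e-01,  5.51794839e-01, -7.45790772e-04,  3.24510423e-04]), 'ft_force': array([ 0.71034219, -0.93496014, -0.91015137]), 'moment': array([ 0.03447379, -0.00929255, -0.00127697]), 'grip_width': 0.08673605682636756} 0.022
```

Run:
```python
s=open('h.py').read()
s=s.replace("np.asarray(c['rotation'])","R(c)").replace("def proj","from scipy.spatial.transform import Rotation\ndef R(c): return Rotation.from_quat(c['rotation']).as_matrix()\ndef proj")
open('h.py','w').write(s)
import cv2
for n in ['scene0','side0']:
    cv2.imwrite(f'pics/{n}b.png',cv2.resize(cv2.imread(f'pics/{n}.png'),(800,600),interpolation=cv2.INTER_CUBIC))
```

```text
(no output)
```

View pics/scene0b.png

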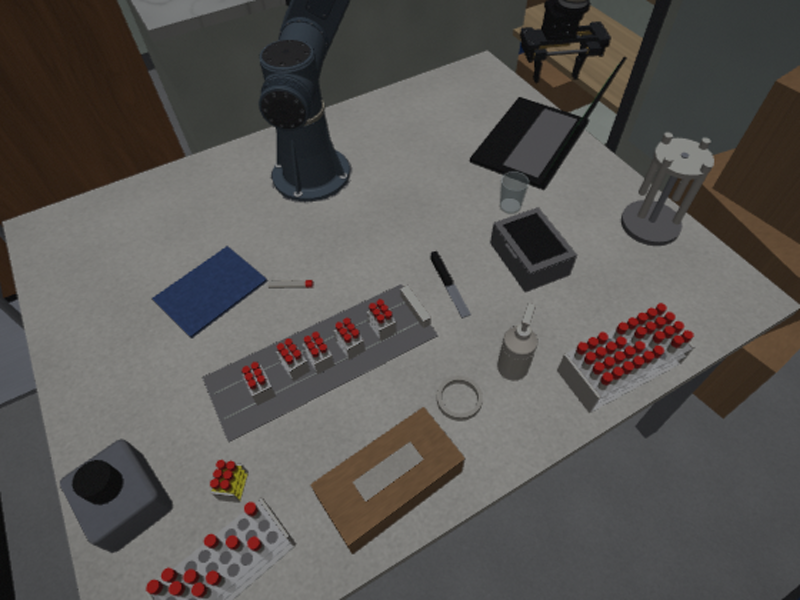

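View pics/side0b.png

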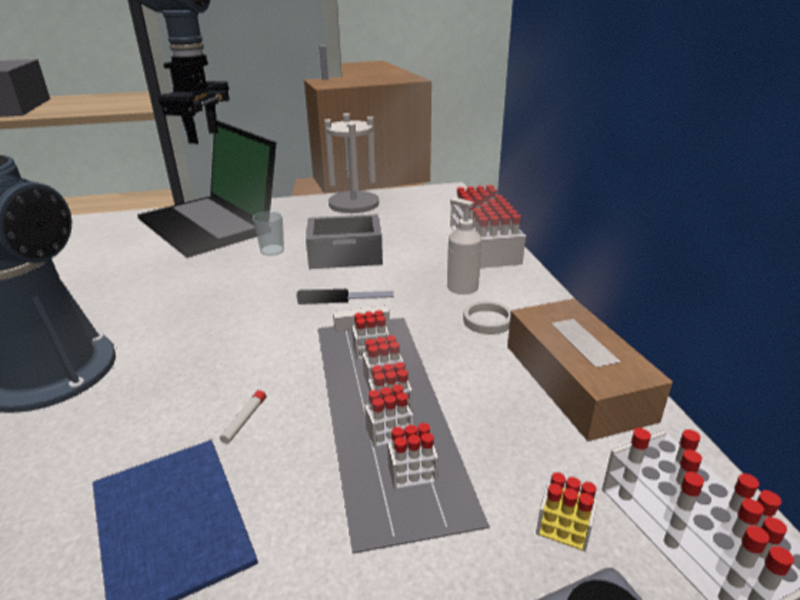

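Run:
```python
import cv2, numpy as np
a=cv2.imread('pics/scene0.png'); b=cv2.imread('pics/side0.png')
A=cv2.resize(a[135:235,290:410],(480,400),interpolation=cv2.INTER_CUBIC)
B=cv2.resize(b[140:220,190:270],(320,320),interpolation=cv2.INTER_CUBIC)
A2=cv2.resize(a[195:315,135:315],(480,320)); 
B2=cv2.resize(b[205:390,215:345],(281,400))
o=np.zeros((600,800,3),np.uint8)
o[:400,:480]=A;o[:320,480:]=B
print(cv2.imwrite('pics/crop1.png',cv2.convertScaleAbs(o[:400],alpha=1.5)))
```

```text
True
```

View pics/crop1.png

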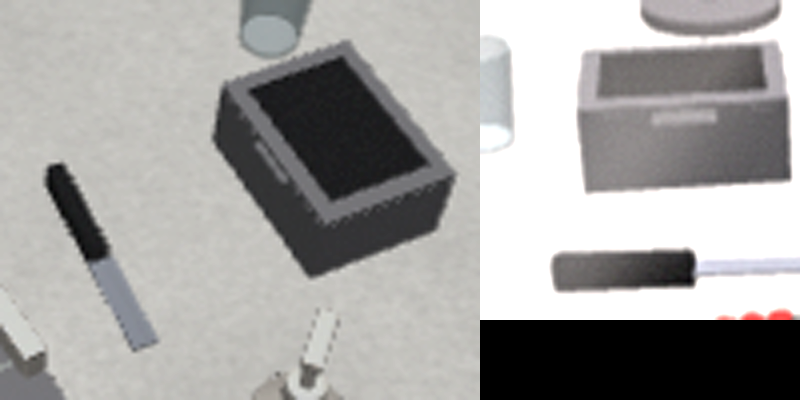

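```bash
cat >> h.py <<'E'
def redpts(c,z=0.068):
    hsv=cv2.cvtColor(c['pixels'],cv2.COLOR_RGB2HSV); m=((hsv[...,0]<8)|(hsv[...,0]>172))&(hsv[...,1]>150)&(hsv[...,2]>70)
    v,u=np.nonzero(m); return np.array([ray(c,a,b,z)[:2] for a,b in zip(u,v)])
E
python3 - <<'E'
from h import *
c=load('scene0'); d=load('side0')
f=lambda l,z,c,s=1: np.round([ray(c,u*s,v*s,z)[:2] for u,v in l],3).tolist()
t=f([(347,155.5),(377.5,145.5),(403.7,178.7),(372,190)],.073,c); print('case',t,np.mean(t,0))
B=lambda x,y:(190+x/4,140+y/4)
print('case side front top L,R', f([B(580,103),B(788,97),B(778,42),B(582,54)],.073,d),'bottom',f([B(586-480+480,190)],0,d))
E
python3 - <<'E'
from h import *
c=load('scene0'); d=load('side0')
f=lambda l,z,c,s=1: np.round([ray(c,u*s,v*s,z)[:2] for u,v in l],3).tolist()
B=lambda x,y:(190+(x-480)/4,140+y/4)
print('side case top fl fr br bl', f([B(580,103),B(788,97),B(778,42),B(582,54)],.073,d),'bot fl fr',f([B(586,190),B(788,180)],0,d))
print('scene bot',f([(344,170),(368,204.2),(399,193)],0,c))
print('opener scene', f([(303.75,177.5),(315,200),(326.2,221.2)],.013,c),'side',f([B(553,270),B(695,265),(394*.7,295*.7)],.013,d))
print('tray scene',f([(204,377),(400,287),(437,335),(229,440)],.004,c,.7),'side',f([(320,326),(408,320),(487,524),(355,550)],.004,d,.7))
print('stop scene top',f([(401,288),(413,287),(431,320),(420,326)],.034,c,.7))
print('bystanders pump',f([(515,372)],0,c,.7),'side',f([(463,287)],0,d,.7),'beaker',f([(511,206)],0,c,.7),'tape',f([(460,398)],.01,c,.7))
for n,C in (('scene',c),('side',d)):
    P=redpts(C); P=P[(P[:,1]<0.25)]
    cv=cv2.kmeans; print(n,len(P),P.min(0),P.max(0)); np.save('pics/red_'+n,P)
    # blobs
    img=np.zeros((900,900),np.uint8)
    ij=np.round((P-[0,-.6])*1000/1).astype(int); ok=((ij>=0)&(ij<900)).all(1); img[ij[ok,1],ij[ok,0]]=255
    img=cv2.dilate(img,np.ones((5,5)))
    nn,L,S,Cn=cv2.connectedComponentsWithStats(img)
    for i in range(1,nn):
        if S[i,4]>60: print(i,np.round(Cn[i]/1000+[0,-.6],3),S[i,2:])
E
```

```text
case [[0.454, 0.274], [0.469, 0.388], [0.626, 0.368], [0.611, 0.255]] [0.54    0.32125]
case side front top L,R [[0.804, 0.185], [0.958, 0.159], [0.997, 0.262], [0.836, 0.276]] bottom [[0.812, 0.184]]
side case top fl fr br bl [[0.453, 0.272], [0.608, 0.245], [0.62, 0.357], [0.462, 0.37]] bot fl fr [[0.451, 0.271], [0.607, 0.251]]
scene bot [[0.452, 0.273], [0.611, 0.255], [0.627, 0.37]]
opener scene [[0.418, 0.13], [0.517, 0.111], [0.604, 0.097]] side [[0.418, 0.127], [0.516, 0.111], [0.602, 0.089]]
tray scene [[0.451, -0.443], [0.457, 0.016], [0.608, 0.02], [0.605, -0.444]] side [[0.452, 0.024], [0.612, 0.008], [0.603, -0.445], [0.448, -0.446]]
stop scene top [[0.48, 0.006], [0.491, 0.03], [0.586, 0.018], [0.587, -0.009]]
bystanders pump [[0.763, 0.112]] side [[0.75, 0.111]] beaker [[0.376, 0.387]] tape [[0.758, -0.02]]
scene 1636 [ 0.37863104 -0.62708769] [0.89201528 0.24985915]
1 [ 0.811 -0.591] [ 48  23 759]
2 [ 0.829 -0.562] [ 48  28 817]
3 [ 0.836 -0.535] [ 23  23 400]
4 [ 0.782 -0.521] [ 23  23 397]
5 [ 0.802 -0.491] [ 23  23 404]
6 [ 0.69  -0.468] [  56   53 1562]
7 [ 0.821 
[... 157 characters left out ...]
 [ 0.532 -0.221] [  50   37 1501]
13 [ 0.388 -0.17 ] [ 23  20 319]
14 [ 0.535 -0.151] [  55   40 1560]
15 [ 0.528 -0.071] [  52   37 1520]
16 [0.883 0.226] [ 23  26 429]
17 [0.833 0.233] [ 23  36 587]
18 [0.858 0.234] [ 24  37 639]
19 [0.809 0.234] [ 22  33 524]
20 [0.884 0.246] [ 21  12 211]
side 3572 [ 0.34607739 -0.60310363] [ 0.89721184 -0.05265416]
1 [ 0.859 -0.545] [  83  114 4248]
2 [ 0.839 -0.459] [  74   95 2219]
3 [ 0.685 -0.471] [  60   60 2112]
4 [ 0.804 -0.413] [ 34  38 765]
5 [ 0.535 -0.352] [  53   47 2180]
6 [ 0.521 -0.273] [  53   50 2143]
7 [ 0.535 -0.219] [  50   46 1693]
8 [ 0.353 -0.229] [ 18  22 244]
9 [ 0.534 -0.146] [  51   38 1375]
10 [ 0.527 -0.072] [  51   47 1919]
```

{"method": "carry_out", "body": {
  "steps": [
    [[1.3, -2.3, 0], -8.4, 0],
    [[1.3, -2.3, 0], -8.4, 0],
    [[1.3, -2.3, 0], -8.4, 0],
    [[1.3, -2.3, 0], -8.4, 0],
    [[1.3, -2.3, 0], -8.4, 0],
    [[1.3, -2.3, 0], -8.4, 0],
    [[1.3, -2.3, 0], -8.4, 0],
    [[1.3, -2.3, 0], -8.4, 0],
    [[1.3, -2.3, 0], -8.4, 0],
    [[1.3, -2.3, 0], -8.4, 0]
  ],
  "squeeze": 50
}}

```text
time: 1.15
position: [0.3742, 0.3376, 0.205]
tool_rot: [0.986, -0.165, -0.003, 0.0]
ft_force: [0.6, 0.5, -0.1]
grip_width: 0.0869
```

{"method": "carry_out", "body": {
  "steps": [
    [[1.3, -2.3, 0], -8.4, 0],
    [[1.3, -2.3, 0], -8.4, 0],
    [[1.3, -2.3, 0], -8.4, 0],
    [[1.3, -2.3, 0], -8.4, 0],
    [[1.3, -2.3, 0], -8.4, 0],
    [[1.3, -2.3, 0], -8.4, 0],
    [[1.3, -2.3, 0], -8.4, 0],
    [[1.3, -2.3, 0], -8.4, 0],
    [[1.3, -2.3, 0], -8.4, 0],
    [[1.3, -2.3, 0], -8.4, 0]
  ]
}}

```text
time: 2.15
position: [0.5067, 0.0969, 0.2035]
tool_rot: [-0.609, 0.793, 0.004, 0.001]
ft_force: [0.8, 0.1, 0.1]
grip_width: 0.0871
```

{"method": "carry_out", "body": {
  "steps": [
    [[-1, 1.85, 0], 4.5, 0],
    [[0, 0, -4], 0, 0],
    [[0, 0, -4], 0, 0],
    [[0, 0, -4], 0, 0],
    [[0, 0, -2.6], 0, 0],
    [[0, 0, 0], 0, 0]
  ]
}}

```text
time: 2.75
position: [0.5023, 0.1112, 0.0547]
tool_rot: [-0.637, 0.771, 0.0, 0.005]
ft_force: [-0.2, 0.2, -1.1]
grip_width: 0.0873
```

```bash
cat >> h.py <<'E'
def st():
    o=robot.get_obs(); r=Rotation.from_quat(o['tool_rot']).as_matrix()
    print('t',round(o['time'],2),'p',np.round(o['position'],4),'spin',round(np.degrees(np.arctan2(r[1,0],r[0,0])),2),'tilt',np.round(r[:2,2],3),'F',np.round(o['ft_force'],1),'w',round(o['grip_width'],4),'q6',round(o['q'][5],2)); return o
E
python3 - <<'E'
from h import *
st(); c=save('side','s1');b=save('scene','c1')
A=cv2.resize(cv2.imread('pics/s1.png')[150:260,170:320],(600,440)); 
B=cv2.resize(cv2.imread('pics/c1.png')[140:240,270:370],(400,400));
cv2.imwrite('pics/v1.png',cv2.resize(np.hstack([A[:400],B]),(800,320)))
E
```

```text
t 2.75 p [0.5023 0.1112 0.0547] spin -100.86 tilt [0.007 0.006] F [-0.2  0.2 -1.1] w 0.0873 q6 1.75
```

View pics/v1.png

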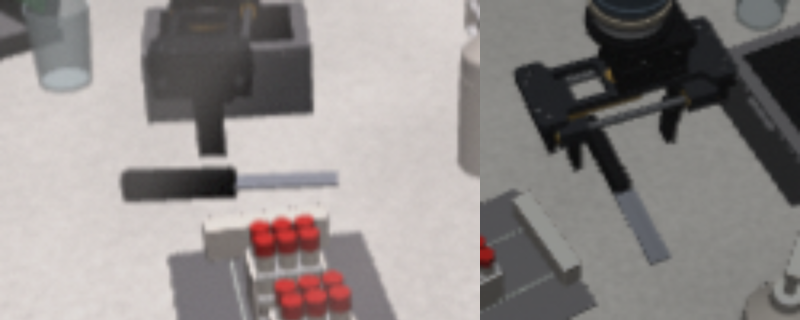

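{"method": "carry_out", "body": {
  "steps": [
    [[-0.4, 0.3, -1.4], 0, 0],
    [[0, 0, -1.3], 0, 0],
    [[0, 0, 0], 0, 0.3],
    [[0, 0, 0], 0, 1],
    [[0, 0, 0], 0, 1],
    [[0, 0, 0], 0, 1],
    [[0, 0, 0], 0, 1],
    [[0, 0, 0], 0, 1],
    [[0, 0, 0], 0, 1]
  ],
  "squeeze": 60
}}

```text
time: 3.75
position: [0.5099, 0.1148, 0.0411]
tool_rot: [-0.637, 0.771, -0.009, 0.016]
ft_force: [-0.6, 0.1, -0.0]
grip_width: 0.0391
```

Run:
```python
from h import *
o=st(); print(np.round(o['q'],3),np.round(o['joint_velocities'],3),np.round(o['joint_torque'],1))
```

```text
t 3.75 p [0.5099 0.1148 0.0411] spin -100.81 tilt [0.036 0.006] F [-0.6  0.1 -0. ] w 0.0391 q6 1.75
[0.004 0.65  1.85  0.01  0.606 1.755] [ 0.001 -0.003  0.002 -0.001  0.001 -0.001] [  0.  -39.9  -8.2   0.   -0.2   0. ]
```

{"method": "carry_out", "body": {
  "steps": [
    [[-0.6, 0, -0.7], 0, 1]
  ]
}}

```text
time: 3.85
position: [0.5056, 0.1147, 0.0347]
tool_rot: [-0.637, 0.771, -0.01, 0.017]
ft_force: [0.1, 0.4, -0.2]
grip_width: 0.0311
```

Run:
```python
from h import *
o=st(); print(np.round(o['q'],3),np.round(o['joint_velocities'],3),np.round(o['joint_torque'],1))
```

```text
t 3.85 p [0.5056 0.1147 0.0347] spin -100.82 tilt [0.04  0.006] F [ 0.1  0.4 -0.2] w 0.0311 q6 1.75
[0.004 0.659 1.866 0.011 0.577 1.754] [ 0.     0.106  0.211  0.004 -0.277 -0.005] [  0.1 -40.2  -7.7   0.    0.1   0. ]
```

{"method": "carry_out", "body": {
  "steps": [
    [[-0.6, 0.0, -0.7], 0, 1],
    [[-0.3, 0, -0.3], 0, 1],
    [[0, 0, 0], 0, 1],
    [[0, 0, 0], 0, 1],
    [[0, 0, 0], 0, 1]
  ]
}}

```text
time: 4.35
position: [0.4919, 0.1147, 0.0217]
tool_rot: [-0.637, 0.771, -0.008, 0.014]
ft_force: [-1.0, -0.5, 0.3]
grip_width: 0.0012
```

Run:
```python
from h import *
o=st(); print(np.round(o['q'],3))
```

```text
t 4.35 p [0.4919 0.1147 0.0217] spin -100.81 tilt [0.032 0.006] F [-1.  -0.5  0.3] w 0.0012 q6 1.75
[0.004 0.677 1.899 0.012 0.533 1.754]
```

Run:
```python
from h import *
save('side','s2');save('scene','c2')
A=cv2.resize(cv2.imread('pics/s2.png')[140:250,170:280],(400,400)); 
B=cv2.resize(cv2.imread('pics/c2.png')[140:240,270:370],(400,400));
o=st(); r=Rotation.from_quat(o['tool_rot']).as_matrix(); tip=o['position']+r[:,2]*.022
for n in ('s2','c2'): print(n,proj(load(n),[tip,o['position']]))
cv2.imwrite('pics/v2.png',cv2.convertScaleAbs(np.hstack([A,B]),alpha=1.5))
```

```text
t 4.45 p [0.4921 0.1147 0.0218] spin -100.82 tilt [0.033 0.006] F [-0.4  0.1  0. ] w 0.0005 q6 1.75
s2 [[235.81094186 210.58771157]
 [235.00330429 203.80062019]]
c2 [[311.65155466 196.85061088]
 [311.78830137 192.5842789 ]]
```

View pics/v2.png

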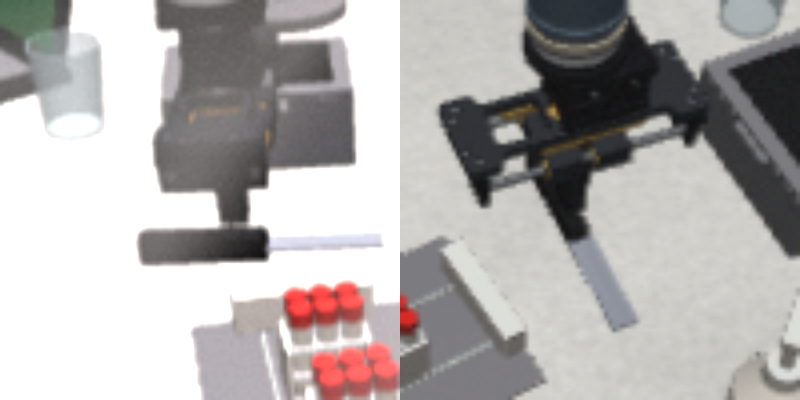

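Run:
```python
from h import *
g=lambda f,y0,x0,n: cv2.resize((255*(np.clip(cv2.imread(f)[y0:y0+n,x0:x0+n]/255.,0,.5)/.5)**.5).astype(np.uint8),(400,400),interpolation=cv2.INTER_CUBIC)
cv2.imwrite('pics/v3.png',np.vstack([np.hstack([g('pics/s2.png',180,200,55),g('pics/c2.png',165,285,55)]),np.hstack([g('pics/s0.png' if 0 else 'pics/side0.png',180,200,55),g('pics/scene0.png',165,285,55)])])[:, :][::1])
im=cv2.imread('pics/v3.png');cv2.imwrite('pics/v3.png',cv2.resize(im,(600,600)))
```

```text
(no output)
```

View pics/v3.png

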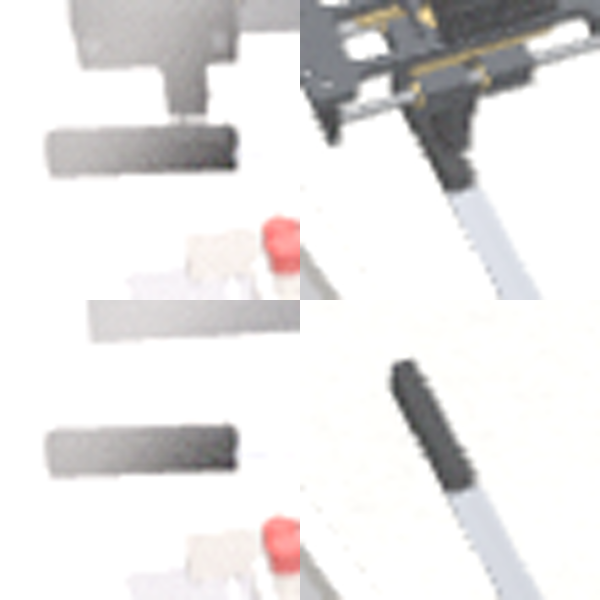

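Run:
```python
from h import *
d=load('s2'); print(ray(d,234,201.1,0),[ray(d,234,201.1,z)[:2] for z in (.02,.028,.035,.04)])
c=load('c2'); 
# view of gripper: finger boxes projections
for z in (0,.028): print(z,proj(c,[[.492,.1147,z]]),proj(d,[[.492,.1147,z]]))
w=save('wrist','w2'); print(w['eye'],Rotation.from_quat(w['rotation']).as_matrix().round(2))
cv2.imwrite('pics/w2v.png',cv2.convertScaleAbs(cv2.imread('pics/w2.png'),alpha=1.5))
```

```text
[0.4940503 0.1707397 0.       ] [array([0.49140456, 0.13421884]), array([0.49034626, 0.1196105 ]), array([0.48942025, 0.1068282 ]), array([0.48875881, 0.09769799])]
0 [[311.47430879 196.66217642]] [[235.50496737 210.60613065]]
0.028 [[311.8441758  191.37767298]] [[234.79433269 201.86939087]]
[0.55887199 0.09800371 0.2007725 ] [[-0.19  0.95  0.24]
 [-0.98 -0.18 -0.06]
 [-0.01 -0.24  0.97]]
```

View pics/w2v.png

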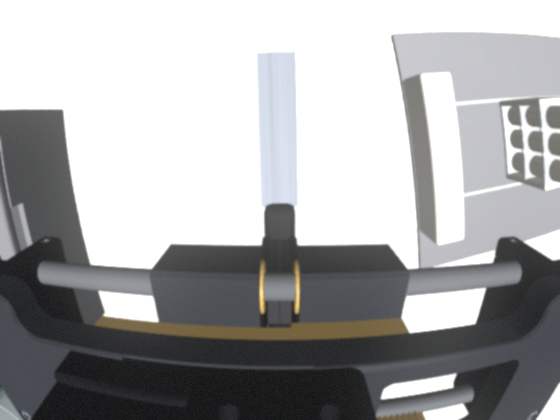

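Run:
```python
from h import *
d=load('s2')
for y in (.062,.068,.16): print(y,[proj(d,[[.494 if y<.1 else .51,y,z]]).round(1)[0].tolist() for z in (.033,.045,.06,.07)])
d=load('s1'); im=cv2.imread('pics/s1.png'); print(im[185:212,236].tolist()); print(im[185:212,232,0].tolist())
```

```text
0.062 [[237.7, 209.5], [237.4, 205.6], [237.0, 200.6], [236.7, 197.2]]
0.068 [[237.4, 208.4], [237.1, 204.5], [236.7, 199.5], [236.4, 196.2]]
0.16 [[239.1, 192.2], [238.9, 188.4], [238.5, 183.7], [238.3, 180.5]]
[[58, 58, 62], [55, 55, 58], [54, 55, 58], [54, 54, 56], [50, 50, 54], [48, 49, 52], [48, 47, 50], [49, 52, 54], [43, 43, 46], [44, 44, 47], [43, 43, 44], [38, 38, 41], [44, 44, 46], [100, 100, 104], [180, 182, 187], [207, 209, 217], [180, 183, 187], [114, 116, 120], [47, 47, 47], [36, 36, 37], [36, 33, 35], [27, 29, 32], [30, 29, 29], [27, 26, 25], [24, 24, 23], [24, 23, 25], [55, 55, 58]]
[65, 66, 61, 60, 64, 68, 70, 69, 64, 76, 78, 87, 94, 116, 174, 204, 203, 143, 61, 45, 41, 37, 37, 36, 34, 27, 57]
```

```bash
cat >> h.py <<'E'
def fproj(c,P):
    d=(np.atleast_2d(P)-c['eye'])@R(c); x,y,z=d[:,0],-d[:,1],-d[:,2]; r=np.hypot(x,y); th=np.arctan2(r,z)
    return np.c_[c['cx']+c['fx']*th*x/r, c['cy']+c['fy']*th*y/r]
E
python3 - <<'E'
from h import *
w=load('w2'); o=robot.get_obs()
print(o['position'],o['tool_rot'])
P=np.array([[.603,.095,.013],[.516,.112,.013]])
for dz in (0,.03): 
    w2=dict(w); w2['eye']=w['eye']+[0,0,dz]; print(dz,fproj(w2,P))
# stop corners
Q=np.array([[.48,.006,.034],[.587,-.009,.034]])
for dz in (0,.03): 
    w2=dict(w); w2['eye']=w['eye']+[0,0,dz]; print(dz,fproj(w2,Q))
E
```

```text
[0.49221855 0.1146954  0.02191571] [-0.63717621  0.77053489 -0.00822059  0.01465867]
0 [[273.96485825  50.04630006]
 [273.617894   200.7500518 ]]
0.03 [[275.24854164  60.03466135]
 [274.90418214 190.58424302]]
0 [[457.49380088 234.69397723]
 [460.50299222  50.53564673]]
0.03 [[436.87873228 220.43648669]
 [437.86745955  58.94973835]]
```

{"method": "carry_out", "body": {
  "steps": [
    [[0, 0, 0.5], 0, 0],
    [[0, 0, 0.2], 0, 0],
    [[0, 0, 0], 0, 0],
    [[0, 0, 0], 0, 0],
    [[0, 0, 0], 0, 0],
    [[0, 0, 0], 0, 0],
    [[0, 0, 0], 0, 0]
  ]
}}

```text
time: 5.2
position: [0.4933, 0.1147, 0.0304]
tool_rot: [-0.637, 0.771, -0.009, 0.016]
ft_force: [-0.4, -0.3, 0.3]
grip_width: 0.0485
```

{"method": "carry_out", "body": {
  "steps": [
    [[0, 0, 0.0], 0, 0],
    [[0.2, 0, -0.9], 0, 0],
    [[0.2, 0, -0.9], 0, 0],
    [[0, 0, 0], 0, 0],
    [[0, 0, -0.8], 0, 0],
    [[0, 0, 0], 0, 0]
  ]
}}

```text
time: 5.8
position: [0.4973, 0.1146, 0.0013]
tool_rot: [-0.637, 0.771, -0.009, 0.015]
ft_force: [-0.9, -0.5, 0.0]
grip_width: 0.086
```

Run:
```python
from h import *
o=st(); print(np.round(o['q'],3))
save('side','s3'); im=cv2.imread('pics/s3.png')
g=lambda im,y0,x0,n: cv2.resize((255*(np.clip(im[y0:y0+n,x0:x0+n]/255.,0,.5)/.5)**.5).astype(np.uint8),(400,400),interpolation=cv2.INTER_CUBIC)
save('scene','c3')
cv2.imwrite('pics/v4.png',np.hstack([g(im,170,190,70),g(cv2.imread('pics/c3.png'),150,270,70)]))
```

```text
t 5.8 p [0.4973 0.1146 0.0013] spin -100.82 tilt [0.034 0.006] F [-0.9 -0.5  0. ] w 0.086 q6 1.75
[0.004 0.72  1.893 0.012 0.494 1.753]
```

View pics/v4.png

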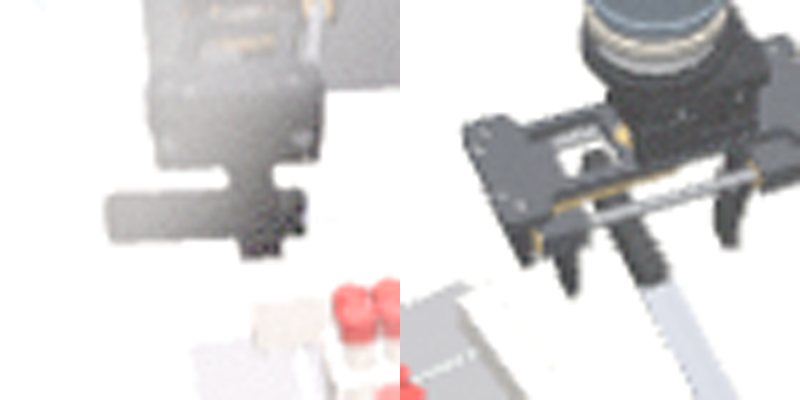

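{"method": "carry_out", "body": {
  "steps": [
    [[0, 0, -0.4], 0, 0],
    [[0, 0, 0], 0, 0.9],
    [[0, 0, 0], 0, 1],
    [[0, 0, 0], 0, 1],
    [[0, 0, 0], 0, 1],
    [[0, 0, 0], 0, 1],
    [[0, 0, 0], 0, 1],
    [[0, 0, 0], 0, 1],
    [[0, 0, 0], 0, 1],
    [[0, 0, 0], 0, 1]
  ],
  "squeeze": 60
}}

```text
time: 6.9
position: [0.4985, 0.1147, -0.0013]
tool_rot: [-0.637, 0.77, -0.01, 0.016]
ft_force: [-0.6, 0.3, 0.8]
grip_width: 0.0231
```

{"method": "carry_out", "body": {
  "steps": [
    [[0, 0, 0], 0, 1],
    [[0, 0, 0], 0, 1],
    [[0, 0, 0], 0, 1],
    [[0, 0, 0], 0, 1]
  ]
}}

```text
time: 7.3
position: [0.4985, 0.1147, -0.0012]
tool_rot: [-0.637, 0.771, -0.01, 0.017]
ft_force: [-0.9, 0.6, -0.7]
grip_width: 0.0175
```

{"method": "carry_out", "body": {
  "steps": [
    [[0, 0, 2], 0, 1],
    [[0, 0, 3], 0, 1],
    [[0, 0, 3], 0, 1],
    [[0, 0, 2], 0, 1],
    [[0.2, 0, 0], 6, 1],
    [[0.2, 0, 0], 8, 1],
    [[0.2, 0, 0], 8, 1],
    [[0.2, 0, 0], 8, 1],
    [[0.2, 0, 0], 8, 1],
    [[0.2, 0, 0], 8, 1]
  ]
}}

```text
time: 8.3
position: [0.507, 0.115, 0.1015]
tool_rot: [0.895, -0.446, 0.002, -0.016]
ft_force: [-0.4, -0.3, -1.1]
grip_width: 0.0173
```

{"method": "carry_out", "body": {
  "steps": [
    [[0.2, 0, 0], 8, 1],
    [[0.2, 0, 0], 8, 1],
    [[0, 0, 0], 8, 1],
    [[0, 0, 0], 8, 1],
    [[0, 0, 0], 8, 1],
    [[0, 0, 0], 5, 1],
    [[0, 0, 0], 0, 1]
  ]
}}

```text
time: 9.0
position: [0.5088, 0.1149, 0.0999]
tool_rot: [0.998, -0.053, -0.007, -0.015]
ft_force: [0.4, 0.4, -1.3]
grip_width: 0.017
```

Run:
```python
from h import *
o=st(); print(np.round(o['q'],3))
```

```text
t 9.0 p [0.5088 0.1149 0.0999] spin -6.01 tilt [-0.013  0.031] F [ 0.4  0.4 -1.3] w 0.017 q6 0.06
[-0.012  0.556  1.786  0.042  0.814  0.064]
```

{"method": "carry_out", "body": {
  "steps": [
    [[0.3, 0, -2], -1, 1],
    [[0.3, 0, -2], 0, 1],
    [[0, 0, -1], 0, 1],
    [[0, 0, 0], 0, 1],
    [[0, 0, 0], 0, 1]
  ]
}}

```text
time: 9.5
position: [0.5147, 0.115, 0.0488]
tool_rot: [0.998, -0.066, -0.007, -0.015]
ft_force: [0.7, 0.6, -1.1]
grip_width: 0.0171
```

Run:
```python
from h import *
o=st()
b=save('scene','c4');save('side','s4');save('wrist','w4')
g=lambda im,y0,x0,n: cv2.resize((255*(im[y0:y0+n,x0:x0+n]/255.)**.6).astype(np.uint8),(500,500),interpolation=cv2.INTER_CUBIC)
A=g(cv2.imread('pics/c4.png'),135,295,100)
W=cv2.resize((255*(cv2.imread('pics/w4.png')/255.)**.6).astype(np.uint8)[:, 80:480],(300,315))
S=cv2.resize((255*(cv2.imread('pics/s4.png')[145:225,190:290]/255.)**.6).astype(np.uint8),(300,240)); 
o=np.zeros((560,800,3),np.uint8); o[:500,:500]=A;o[:315,500:]=W;o[315:555,500:]=S
cv2.imwrite('pics/v5.png',o)
```

```text
t 9.5 p [0.5147 0.115  0.0488] spin -7.51 tilt [-0.012  0.031] F [ 0.7  0.6 -1.1] w 0.0171 q6 0.08
```

View pics/v5.png

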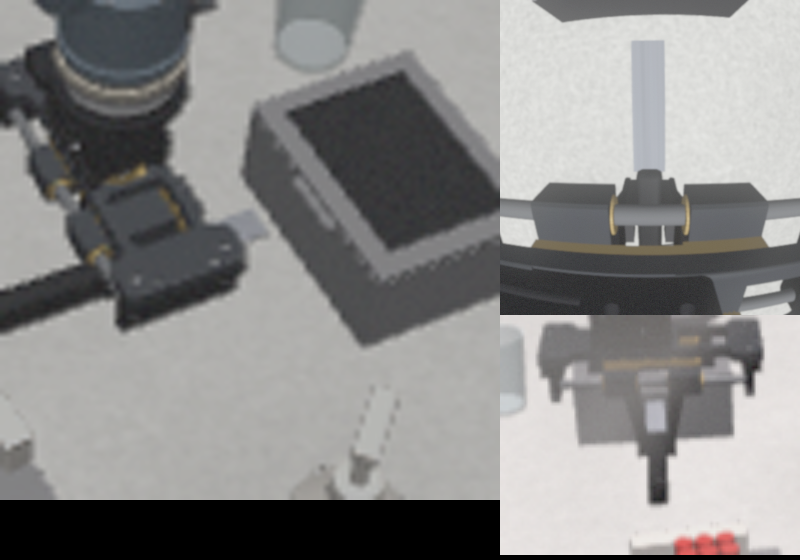

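Run:
```python
from h import *
from scipy.optimize import least_squares
c=load('c4');s=load('s4');w=load('w4')
f=lambda p: np.r_[proj(c,p)[0]-[347.4,180.4],proj(s,p)[0]-[241.6,174.3]]
r=least_squares(f,[.53,.22,.06]);print('tip',r.x,r.fun); print('wrist',fproj(w,r.x),fproj(w,[.5278,.2212,.061]))
c0=load('scene0');s0=load('side0')
f=lambda p: np.r_[proj(c0,p)[0]-[357.5,175],proj(s0,p)[0]-[241.2,169.5]]
r=least_squares(f,[.53,.22,.06]);print('notch',r.x,r.fun)
print(ray(c0,357.5,175,.061),ray(s0,241.2,169.5,.061))
```

```text
tip [0.5283344  0.22437712 0.05638872] [-0.0236921  -0.7134636   0.4996553   0.43473392]
wrist [[278.53499801  45.81303556]] [[278.15373032  49.64349908]]
notch [0.53005828 0.26290813 0.05671524] [ 0.00960137  0.24025885 -0.17089403 -0.1498817 ]
[0.53188644 0.26077478 0.061     ] [0.52948653 0.25219911 0.061     ]
```

{"method": "carry_out", "body": {
  "steps": [
    [[0.1, 1.2, 0], 0, 1],
    [[0.1, 1.2, 0], 0, 1],
    [[0.1, 1.0, 0], 0, 1],
    [[0, 0, 0], 0, 1]
  ]
}}

```text
time: 10.05
position: [0.5195, 0.1525, 0.0513]
tool_rot: [0.998, -0.066, -0.004, -0.016]
ft_force: [0.4, 0.3, -1.1]
grip_width: 0.0172
```

Run:
```python
from h import *
st()
```

```text
t 10.05 p [0.5195 0.1525 0.0513] spin -7.52 tilt [-0.006  0.032] F [ 0.4  0.3 -1.1] w 0.0172 q6 0.15
```

{"method": "carry_out", "body": {
  "steps": [
    [[0.0, 0.6, 0], 0, 1],
    [[0.1, 0.6, 0], 0, 1],
    [[0, 0, 0], 0, 1]
  ]
}}

```text
time: 10.35
position: [0.52, 0.1658, 0.0512]
tool_rot: [0.998, -0.065, -0.005, -0.015]
ft_force: [0.7, 0.6, -3.1]
grip_width: 0.0172
```

Run:
```python
from h import *
st()
```

```text
t 10.35 p [0.52   0.1658 0.0512] spin -7.39 tilt [-0.007  0.031] F [ 0.7  0.6 -3.1] w 0.0172 q6 0.18
```

{"method": "carry_out", "body": {
  "steps": [
    [[0.1, 0.5, -0.1], 0, 1],
    [[0.1, 0.5, 0], 0, 1],
    [[0, 0, 0.3], 0, 1],
    [[0, 0, 0.4], 0, 1],
    [[0, 0, 0.4], 0, 1]
  ]
}}

```text
time: 10.85
position: [0.5219, 0.1769, 0.0608]
tool_rot: [0.998, -0.065, -0.005, -0.015]
ft_force: [1.4, 0.9, -2.9]
grip_width: 0.0172
```

Run:
```python
from h import *
st()
```

```text
t 10.85 p [0.5219 0.1769 0.0608] spin -7.45 tilt [-0.008  0.031] F [ 1.4  0.9 -2.9] w 0.0172 q6 0.2
```

{"method": "carry_out", "body": {
  "steps": [
    [[0, 0, 0.7], 0, 1],
    [[0, 0, 0.8], 0, 1],
    [[0, 0, 0.8], 0, 1],
    [[0, 0, 0.8], 0, 1],
    [[0, 0, 0.8], 0, 1],
    [[0, 0, 0.8], 0, 1],
    [[0, 0, 0], 0, 1]
  ]
}}

```text
time: 11.55
position: [0.521, 0.1759, 0.1131]
tool_rot: [0.998, -0.065, -0.005, -0.015]
ft_force: [-0.7, 0.4, -2.5]
grip_width: 0.0172
```

Run:
```python
from h import *
st(); save('side','s5'); cv2.imwrite('pics/v6.png',cv2.resize((255*(cv2.imread('pics/s5.png')[90:230,170:330]/255.)**.6).astype(np.uint8),(560,490)))
```

```text
t 11.55 p [0.521  0.1759 0.1131] spin -7.42 tilt [-0.009  0.03 ] F [-0.7  0.4 -2.5] w 0.0172 q6 0.21
```

View pics/v6.png

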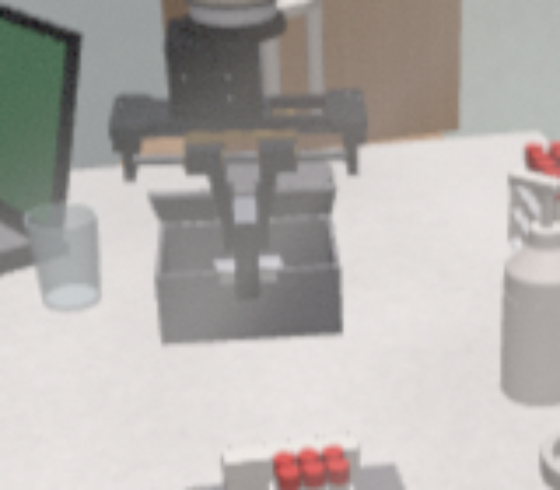

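{"method": "carry_out", "body": {
  "steps": [
    [[0.1, 0.8, 0.5], 0, 1],
    [[0.1, 1.0, 0.5], 0, 1],
    [[0.1, 1.0, 0.3], 0, 1],
    [[0.2, 1.1, 0.1], 0, 1],
    [[0.1, 1.1, 0], 0, 1],
    [[0.2, 1.1, 0], 0, 1],
    [[0.1, 1.1, 0], 0, 1],
    [[0.2, 1.1, 0], 0, 1],
    [[0.1, 1.1, 0], 0, 1]
  ]
}}

```text
time: 12.5
position: [0.5331, 0.2766, 0.1276]
tool_rot: [0.998, -0.065, -0.006, -0.014]
ft_force: [-0.0, -2.5, -0.2]
grip_width: 0.0174
```

Run:
```python
from h import *
st()
```

```text
t 12.5 p [0.5331 0.2766 0.1276] spin -7.43 tilt [-0.011  0.028] F [-0.  -2.5 -0.2] w 0.0174 q6 0.39
```

{"method": "carry_out", "body": {
  "steps": [
    [[0.1, 0.6, 0], 0, 1],
    [[0, 0.3, 0], 0, 1],
    [[-0.2, -2.0, 0], 0, 1],
    [[-0.4, -3.0, 0], 0, 1],
    [[-0.6, -3.6, 0], 0, 1],
    [[-0.6, -3.6, 0], 0, 1],
    [[-0.5, -2.5, 0], 0, 1],
    [[-0.4, -1.2, 0], -4, 1],
    [[0, 0, 0], -8, 1],
    [[0, 0, 0], -8, 1]
  ]
}}

```text
time: 13.5
position: [0.5092, 0.129, 0.1279]
tool_rot: [0.97, -0.244, 0.001, -0.019]
ft_force: [0.3, 0.3, -1.4]
grip_width: 0.0171
```

{"method": "carry_out", "body": {
  "steps": [
    [[0, 0, 0], -8, 1],
    [[0, 0, 0], -8, 1],
    [[0, 0, 0], -8, 1],
    [[0, 0, 0], -8, 1],
    [[0, 0, 0], -8, 1],
    [[0, 0, 0], -8, 1],
    [[0, 0, 0], -8, 1],
    [[0, 0, 0], -8, 1],
    [[0, 0, 0], -8, 1],
    [[0, 0, 0], 0, 1]
  ]
}}

```text
time: 14.5
position: [0.5131, 0.1323, 0.1296]
tool_rot: [-0.615, 0.788, -0.014, 0.021]
ft_force: [0.5, -0.0, -1.5]
grip_width: 0.0173
```

Run:
```python
from h import *
st()
```

```text
t 14.5 p [0.5131 0.1323 0.1296] spin -104.01 tilt [0.05  0.003] F [ 0.5 -0.  -1.5] w 0.0173 q6 1.86
```

{"method": "carry_out", "body": {
  "steps": [
    [[-0.2, 0, -3], 0, 1],
    [[-0.2, 0, -3.5], 0, 1],
    [[-0.2, 0, -3], 0, 1],
    [[-0.2, 0, -1.5], 0, 1],
    [[0, 0, -0.7], 0, 1],
    [[0, 0, 0], 0, 1]
  ]
}}

```text
time: 15.1
position: [0.51, 0.1337, 0.0112]
tool_rot: [-0.621, 0.783, -0.017, 0.026]
ft_force: [0.2, 0.4, -1.0]
grip_width: 0.0174
```

Run:
```python
from h import *
st()
```

```text
t 15.1 p [0.51   0.1337 0.0112] spin -103.17 tilt [0.062 0.007] F [ 0.2  0.4 -1. ] w 0.0174 q6 1.84
```

{"method": "carry_out", "body": {
  "steps": [
    [[0, 0, -0.5], 0, 1],
    [[0, 0, -0.5], 0, 1],
    [[0, 0, -0.2], 0, 1],
    [[0, 0, 0], 0, 1]
  ]
}}

```text
time: 15.5
position: [0.5127, 0.134, 0.0009]
tool_rot: [-0.622, 0.783, -0.018, 0.029]
ft_force: [-0.7, -0.6, 0.0]
grip_width: 0.0171
```

Run:
```python
from h import *
st()
```

```text
t 15.5 p [0.5127 0.134  0.0009] spin -103.05 tilt [0.068 0.007] F [-0.7 -0.6  0. ] w 0.0171 q6 1.83
```

{"method": "carry_out", "body": {
  "steps": [
    [[0, 0, 0], 0, 0.5],
    [[0, 0, 0], 0, 0],
    [[0, 0, 0], 0, 0],
    [[0, 0, 0], 0, 0],
    [[0, 0, 0], 0, 0],
    [[0, 0, 0], 0, 0],
    [[0, 0, 2], 0, 0],
    [[0, 0, 4], 0, 0],
    [[0, 0, 4], 0, 0],
    [[0, 0, 4], 0, 0]
  ]
}}

```text
time: 16.5
position: [0.5088, 0.1335, 0.1406]
tool_rot: [-0.622, 0.783, -0.015, 0.024]
ft_force: [1.2, -0.3, -0.3]
grip_width: 0.0845
```

{"method": "carry_out", "body": {
  "steps": [
    [[0, 0, 3], 0, 0],
    [[0, 0, 0], 8, 0],
    [[0, 0, 0], 8, 0],
    [[0, 0, 0], 8, 0],
    [[0, 0, 0], 8, 0],
    [[0, 0, 0], 8, 0],
    [[0, 0, 0], 8, 0],
    [[0, 0, 0], 8, 0],
    [[0, 0, 0], 8, 0],
    [[0, 0, 0], 8, 0]
  ]
}}

```text
time: 17.5
position: [0.5104, 0.1341, 0.1799]
tool_rot: [0.969, -0.243, -0.002, -0.036]
ft_force: [1.0, 0.3, -1.2]
grip_width: 0.0869
```

{"method": "carry_out", "body": {
  "steps": [
    [[0, 0, 0], 8, 0],
    [[0, 0, 0], 8, 0],
    [[0, 0, 0], 7, 0],
    [[0, 0, 0], 0, 0]
  ]
}}

```text
time: 17.9
position: [0.5094, 0.1338, 0.1794]
tool_rot: [0.999, -0.036, -0.01, -0.035]
ft_force: [-0.1, -0.4, 0.6]
grip_width: 0.0872
```

Run:
```python
from h import *
st()
b=save('scene','c6');save('wrist','w6')
g=lambda n: (255*(cv2.imread('pics/%s.png'%n)/255.)**.6).astype(np.uint8)
A=cv2.resize(g('c6')[130:230,290:410],(480,400),interpolation=cv2.INTER_CUBIC)
W=cv2.resize(g('w6'),(320,240)); T=cv2.resize(g('c6')[195:315,135:315],(480,320)); 
o=np.zeros((400,800,3),np.uint8); o[:,:480]=A;o[:240,480:]=W
cv2.imwrite('pics/v7.png',o)
```

```text
t 17.9 p [0.5094 0.1338 0.1794] spin -4.07 tilt [-0.018  0.07 ] F [-0.1 -0.4  0.6] w 0.0872 q6 0.03
```

View pics/v7.png

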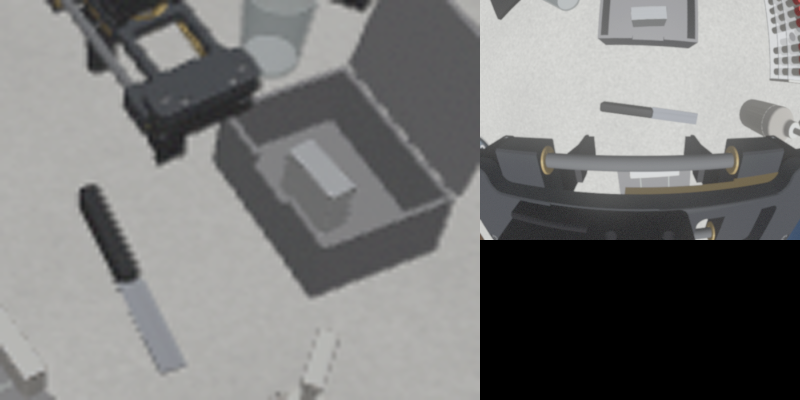

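Run:
```python
from h import *
c=load('c6')
hsv=c['pixels'].astype(int)
f=lambda x,y: ray(c,290+x/4,130+y/4,.053)[:2].round(4)
for p in [(288,155),(312,137),(355,190),(330,200),(321,170)]: print(f(*p))
# segment bright top in case region
g=cv2.cvtColor(c['pixels'],cv2.COLOR_RGB2GRAY)[160:185,358:382]; print(g[::2,::2])
```

```text
[0.5128 0.2944]
[0.507  0.3232]
[0.5704 0.3179]
[0.5684 0.2943]
[0.5395 0.3075]
[[ 37  37  36  37  37  40  47  62  37  36  36  35]
 [ 37  38  37  43  65  82  82  82  77  36  36  37]
 [ 39  62  82  82  84  83  82  82  82  59  36  37]
 [ 82  82  83 105 118 114  83  82  82  82  47  36]
 [ 82  82  80 119 118 118 115  84  82  82  79  38]
 [ 81  81  61  71 119 118 118 114  82  82  82  78]
 [ 82  80  61  61  81 119 119 118 113  82  82  82]
 [ 82  73  62  61  61  95 118 119 119 119  82  82]
 [ 80  66  61  62  60  61 107 118 119 119 106  82]
 [ 48  80  63  61  62  60  62 127 111  62  70  82]
 [ 36  60  63  66  61  61  61  63  62  64  83  82]
 [ 36  36  37  79  62  62  62  63  61  64  82  82]
 [ 36  36  37  41  79  61  61  62  60  69  83  83]]
```

Run:
```python
from h import *
c=load('c6'); g=cv2.cvtColor(c['pixels'],cv2.COLOR_RGB2GRAY)
m=np.zeros_like(g); m[160:186,355:384]=g[160:186,355:384]>100
n,L,S,_=cv2.connectedComponentsWithStats(m); i=1+S[1:,4].argmax(); v,u=np.nonzero(L==i)
P=np.array([ray(c,a,b,.053)[:2] for a,b in zip(u,v)])
print(len(P),P.mean(0),cv2.minAreaRect((P*1000).astype(np.float32)))
w=load('w6'); print(fproj(w,[*P.mean(0),.053]))
```

```text
97 [0.5362036  0.30934604] ((535.2756958007812, 309.32257080078125), (22.34151268005371, 58.20863723754883), 88.53732299804688)
[[297.69537179  19.92718342]]
```

{"method": "carry_out", "body": {
  "steps": [
    [[0.3, 1.5, 0], 2.5, 0],
    [[0.3, 2.3, 0], 0, 0],
    [[0.4, 2.3, 0], 0, 0],
    [[0.4, 2.3, 0], 0, 0],
    [[0.4, 2.3, 0], 0, 0],
    [[0.4, 2.3, 0], 0, 0],
    [[0.3, 2.0, 0], 0, 0],
    [[0.2, 1.5, 0], 0, 0],
    [[0, 0, 0], 0, 0]
  ]
}}

```text
time: 18.9
position: [0.5357, 0.3133, 0.1794]
tool_rot: [0.999, -0.015, -0.011, -0.036]
ft_force: [-0.1, -0.2, -0.3]
grip_width: 0.0869
```

Run:
```python
from h import *
o=st(); print(np.round(o['q'],2))
```

```text
t 18.9 p [0.5357 0.3133 0.1794] spin -1.63 tilt [-0.021  0.073] F [-0.1 -0.2 -0.3] w 0.0869 q6 0.3
[0.31 0.55 1.49 0.08 1.1  0.3 ]
```

{"method": "carry_out", "body": {
  "steps": [
    [[0, -0.1, -1.5], 0, 0],
    [[0, -0.1, -1.6], 0, 0],
    [[0, 0, -1.6], 0, 0],
    [[0, 0, -1.6], 0, 0],
    [[0, 0, -1.6], 0, 0],
    [[0, 0, -1.6], 0, 0],
    [[0, 0, -1.2], 0, 0],
    [[0, 0, 0], 0, 0]
  ]
}}

```text
time: 19.7
position: [0.5344, 0.3083, 0.0693]
tool_rot: [0.999, -0.015, -0.011, -0.035]
ft_force: [-0.5, 0.3, 0.2]
grip_width: 0.087
```

Run:
```python
from h import *
o=st()
```

```text
t 19.7 p [0.5344 0.3083 0.0693] spin -1.62 tilt [-0.021  0.07 ] F [-0.5  0.3  0.2] w 0.087 q6 0.27
```

{"method": "carry_out", "body": {
  "steps": [
    [[0.2, 0.2, -1.5], 0, 0],
    [[0, 0, -1.5], 0, 0],
    [[0, 0, -1.2], 0, 0],
    [[0, 0, 0], 0, 0]
  ]
}}

```text
time: 20.1
position: [0.5377, 0.3103, 0.0252]
tool_rot: [0.999, -0.015, -0.01, -0.035]
ft_force: [-0.3, -0.4, 0.3]
grip_width: 0.087
```

Run:
```python
from h import *
o=st(); w=save('wrist','w7'); s=save('side','s7')
g=lambda n: (255*(cv2.imread('pics/%s.png'%n)/255.)**.6).astype(np.uint8)
cv2.imwrite('pics/v8.png',np.hstack([cv2.resize(g('w7'),(400,300)),cv2.resize(g('s7')[90:210,190:350],(400,300))]))
```

```text
t 20.1 p [0.5377 0.3103 0.0252] spin -1.65 tilt [-0.019  0.071] F [-0.3 -0.4  0.3] w 0.087 q6 0.26
```

View pics/v8.png

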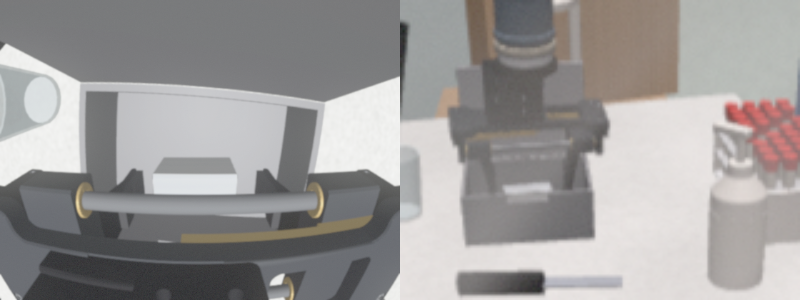

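{"method": "carry_out", "body": {
  "steps": [
    [[0, 0, -0.2], 0, 1],
    [[0, 0, 0], 0, 1],
    [[0, 0, 0], 0, 1],
    [[0, 0, 0], 0, 1],
    [[0, 0, 0], 0, 1],
    [[0, 0, 0], 0, 1],
    [[0, 0, 0], 0, 1]
  ],
  "squeeze": 30
}}

```text
time: 20.9
position: [0.5392, 0.3112, 0.0263]
tool_rot: [0.999, -0.014, -0.008, -0.036]
ft_force: [0.1, 1.2, -1.3]
grip_width: 0.0592
```

Run:
```python
from h import *
o=st()
```

```text
t 20.9 p [0.5392 0.3112 0.0263] spin -1.62 tilt [-0.014  0.072] F [ 0.1  1.2 -1.3] w 0.0592 q6 0.26
```

{"method": "carry_out", "body": {
  "steps": [
    [[0, 0, 1], 0, 1],
    [[0, 0, 2], 0, 1],
    [[0, 0, 2], 0, 1],
    [[0, 0, 2], 0, 1],
    [[0, 0, 2], 0, 1],
    [[0, 0, 2], 0, 1],
    [[0, 0, 0], 0, 1]
  ]
}}

```text
time: 21.6
position: [0.5387, 0.3105, 0.1424]
tool_rot: [0.999, -0.015, -0.008, -0.036]
ft_force: [-0.3, -0.1, -2.3]
grip_width: 0.0595
```

```bash
cat >> h.py <<'E'
def racks(c):
    P=redpts(c); P=P[(P[:,1]<0.05)&(P[:,1]>-.47)&(P[:,0]>.42)&(P[:,0]<.64)]
    ij=np.round((P-[0,-.6])*1000).astype(int); img=np.zeros((700,900),np.uint8); img[ij[:,1],ij[:,0]]=255
    img=cv2.morphologyEx(img,cv2.MORPH_CLOSE,np.ones((13,13)))
    n,L,S,C=cv2.connectedComponentsWithStats(img); out=[]
    for i in range(1,n):
        if S[i,4]>300:
            v,u=np.nonzero(L==i); r=cv2.minAreaRect(np.c_[u,v].astype(np.float32))
            q=P[L[ij[:,1],ij[:,0]]==i].mean(0); a=r[2] if r[1][0]>r[1][1] else r[2]-90
            out.append((q.round(4).tolist(),np.round(r[1],0).tolist(),round(a,1)))
    return sorted(out,key=lambda t:-t[0][1])
E
python3 - <<'E'
from h import *
from scipy.optimize import least_squares
o=st()
c=load('scene0');s=load('side0')
T=np.array([[-.02,-.08],[-.02,.08],[.45,.08],[.45,-.08]])
pc=np.array([(400,287),(437,335),(229,440),(204,377)])*.7; ps=np.array([(320,326),(408,320),(487,524),(355,550)])*.7
def W(p): 
    a=p[2]; x=np.array([np.cos(a),np.sin(a)]); y=np.array([-x[1],x[0]]); q=p[:2]+T[:,:1]*x+T[:,1:]*y
    return np.c_[q,np.full(4,.004)]
f=lambda p,w=(1,1): np.r_[w[0]*(proj(c,W(p))-pc).ravel(),w[1]*(proj(s,W(p))-ps).ravel()]
for w in ((1,1),(1,0),(0,1)):
    r=least_squares(f,[.53,0,-1.57],args=(w,));print(r.x.round(4),r.fun.round(1))
for n in ('scene','side'):
    print('before',n); [print(x) for x in racks(load(n+'0'))]
    print('now',n); [print(x) for x in racks(save(n,n+'8'))]
E
```

```text
t 21.6 p [0.5387 0.3105 0.1424] spin -1.64 tilt [-0.014  0.072] F [-0.3 -0.1 -2.3] w 0.0595 q6 0.29
[ 0.5317  0.0036 -1.5832] [ 1.6 -2.1  1.3  0.5 -1.   0.8 -1.3 -0.8 -0.  -0.  -1.1 -2.9  2.4  0.9
 -1.4 -0. ]
[ 0.5305  0.0034 -1.5773] [ 1.2 -2.3  1.1  0.2 -0.7  1.2 -1.4 -0.3 -0.   0.  -0.  -0.   0.   0.
 -0.   0. ]
[ 0.5324  0.0039 -1.5857] [ 0.  -0.   0.   0.  -0.   0.  -0.  -0.   0.3 -0.2 -0.9 -2.9  2.1  1.
 -1.7 -0.2]
before scene
([0.5285, -0.0712], [32.0, 47.0], 0.0)
([0.5351, -0.1514], [50.0, 32.0], 5.0)
([0.5321, -0.2212], [32.0, 45.0], 0.0)
([0.5193, -0.2729], [48.0, 32.0], 6.9)
([0.5351, -0.3525], [31.0, 47.0], -1.8)
now scene
([0.5285, -0.0713], [32.0, 47.0], 0.0)
([0.5353, -0.1513], [50.0, 32.0], 5.0)
([0.5318, -0.2214], [32.0, 46.0], 0.0)
([0.5198, -0.2728], [47.0, 32.0], 6.9)
([0.5353, -0.3525], [32.0, 46.0], -2.9)
before side
([0.5272, -0.0725], [42.0, 46.0], 0.0)
([0.5332, -0.1465], [46.0, 31.0], 4.5)
([0.5262, -0.253], [103.0, 51.0], 77.3)
([0.5354, -0.3523], [42.0, 48.0], 0.0)
now side
([0.5276, -0.0724], [42.0, 46.0], 0.0)
([0.5329, -0.1469], [46.0, 31.0], 6.3)
([0.5262, -0.2528], [103.0, 51.0], 77.3)
([0.5353, -0.3523], [48.0, 42.0], 0.0)
```

{"method": "carry_out", "body": {
  "steps": [
    [[0, -2, 0], 1, 1],
    [[-0.1, -3.2, 0], 0, 1],
    [[-0.1, -3.6, 0], 0, 1],
    [[-0.1, -3.6, 0], 0, 1],
    [[-0.1, -3.6, 0], 0, 1],
    [[-0.1, -3.6, 0], 0, 1],
    [[-0.1, -3.6, 0], 0, 1],
    [[-0.1, -3.4, 0], 0, 1],
    [[-0.1, -2.8, 0], 0, 1],
    [[-0.1, -1.6, 0], 0, 1]
  ]
}}

```text
time: 22.7
position: [0.5163, -0.0089, 0.1257]
tool_rot: [0.999, -0.003, -0.022, -0.035]
ft_force: [0.8, 0.3, -1.2]
grip_width: 0.0599
```

{"method": "carry_out", "body": {
  "steps": [
    [[0, 0, 0], 0, 1],
    [[0, 0, 0], 0, 1]
  ]
}}

```text
time: 22.9
position: [0.5148, -0.0108, 0.1235]
tool_rot: [0.999, -0.005, -0.025, -0.036]
ft_force: [0.6, 0.5, -1.7]
grip_width: 0.0596
```

Run:
```python
from h import *
o=st()
```

```text
t 22.9 p [ 0.5148 -0.0108  0.1235] spin -0.49 tilt [-0.049  0.071] F [ 0.6  0.5 -1.7] w 0.0596 q6 -0.31
```

{"method": "carry_out", "body": {
  "steps": [
    [[0.4, 0, 0], 0, 1],
    [[0.4, 0, 0], 0, 1],
    [[0.4, 0, -1], 0, 1],
    [[0.3, 0, -2], 0, 1],
    [[0, -0.1, -2], 0, 1],
    [[0, 0, -1.5], 0, 1],
    [[0, 0, -1], 0, 1],
    [[0, 0, 0], 0, 1]
  ]
}}

```text
time: 23.7
position: [0.534, -0.0071, 0.0432]
tool_rot: [0.999, -0.0, -0.023, -0.034]
ft_force: [0.1, -3.0, -4.0]
grip_width: 0.0596
```

Run:
```python
from h import *
o=st()
```

```text
t 23.7 p [ 0.534  -0.0071  0.0432] spin 0.05 tilt [-0.045  0.069] F [ 0.1 -3.  -4. ] w 0.0596 q6 -0.31
```

{"method": "carry_out", "body": {
  "steps": [
    [[-0.1, -0.5, 0.1], -0.5, 1],
    [[-0.1, -0.3, 0], 0, 1],
    [[0, 0, 0], 0, 1]
  ]
}}

```text
time: 24.0
position: [0.5321, -0.0144, 0.0447]
tool_rot: [0.999, -0.005, -0.022, -0.035]
ft_force: [-0.5, 0.3, -2.4]
grip_width: 0.0599
```

Run:
```python
from h import *
o=st()
```

```text
t 24.0 p [ 0.5321 -0.0144  0.0447] spin -0.47 tilt [-0.045  0.071] F [-0.5  0.3 -2.4] w 0.0599 q6 -0.32
```

{"method": "carry_out", "body": {
  "steps": [
    [[0, 0, -0.6], 0, 1],
    [[0, 0, -0.6], 0, 1],
    [[0, 0, -0.4], 0, 1],
    [[0, 0, 0], 0, 1]
  ]
}}

```text
time: 24.4
position: [0.5326, -0.0143, 0.0287]
tool_rot: [0.999, -0.005, -0.021, -0.035]
ft_force: [-0.9, 0.6, -1.7]
grip_width: 0.0594
```

Run:
```python
from h import *
o=st()
```

```text
t 24.4 p [ 0.5326 -0.0143  0.0287] spin -0.52 tilt [-0.042  0.071] F [-0.9  0.6 -1.7] w 0.0594 q6 -0.33
```

Gently down to touch, then slide to the stop.

{"method": "carry_out", "body": {
  "steps": [
    [[0, 0, -0.2], 0, 1],
    [[0, 0, -0.2], 0, 1],
    [[0, 0, -0.1], 0, 1],
    [[0, 0, 0], 0, 1]
  ]
}}

```text
time: 24.8
position: [0.5328, -0.0142, 0.0263]
tool_rot: [0.999, -0.005, -0.021, -0.035]
ft_force: [-0.1, -0.3, -1.5]
grip_width: 0.0599
```

{"method": "carry_out", "body": {
  "steps": [
    [[0, 0.3, 0], 0, 1],
    [[0, 0.3, 0], 0, 1],
    [[0, 0.2, 0], 0, 1]
  ]
}}

```text
time: 25.1
position: [0.5331, -0.007, 0.0263]
tool_rot: [0.999, -0.004, -0.021, -0.034]
ft_force: [-2.7, -9.6, 2.1]
grip_width: 0.0592
```

Run:
```python
from h import *
o=st()
```

```text
t 25.1 p [ 0.5331 -0.007   0.0263] spin -0.36 tilt [-0.041  0.068] F [-2.7 -9.6  2.1] w 0.0592 q6 -0.31
```

{"method": "carry_out", "body": {
  "steps": [
    [[0, -0.1, 0], 0, 0.3],
    [[0, 0, 0], 0, 0],
    [[0, 0, 0], 0, 0],
    [[0, 0, 0], 0, 0],
    [[0, 0, 0], 0, 0],
    [[0, 0, 0.6], 0, 0]
  ]
}}

```text
time: 25.7
position: [0.5327, -0.0069, 0.0318]
tool_rot: [0.999, -0.004, -0.021, -0.035]
ft_force: [0.5, 0.6, 0.9]
grip_width: 0.0857
```

Run:
```python
from h import *
o=st()
```

```text
t 25.7 p [ 0.5327 -0.0069  0.0318] spin -0.37 tilt [-0.042  0.07 ] F [0.5 0.6 0.9] w 0.0857 q6 -0.31
```

{"method": "carry_out", "body": {
  "steps": [
    [[0, -0.8, 0], 0, 0],
    [[0, -1.2, 0], 0, 0],
    [[-0.1, -1.4, 0], 0, 0],
    [[-0.1, -1.4, 0], 0, 0],
    [[-0.1, -1.0, 0], 0, 0],
    [[0, -0.3, 0], 0, 0],
    [[0, 0, 0], 0, 0]
  ],
  "squeeze": 12
}}

```text
time: 26.4
position: [0.5304, -0.0755, 0.033]
tool_rot: [0.999, -0.005, -0.02, -0.034]
ft_force: [0.9, -1.0, 0.3]
grip_width: 0.0872
```

Run:
```python
from h import *
o=st(); s=save('side','s9'); c=save('scene','c9'); w=save('wrist','w9')
g=lambda n: (255*(cv2.imread('pics/%s.png'%n)/255.)**.7).astype(np.uint8)
cv2.imwrite('pics/v9.png',np.hstack([cv2.resize(g('w9'),(400,300)),cv2.resize(g('s9')[160:310,200:400],(400,300))]))
```

```text
t 26.4 p [ 0.5304 -0.0755  0.033 ] spin -0.52 tilt [-0.039  0.068] F [ 0.9 -1.   0.3] w 0.0872 q6 -0.42
```

View pics/v9.png

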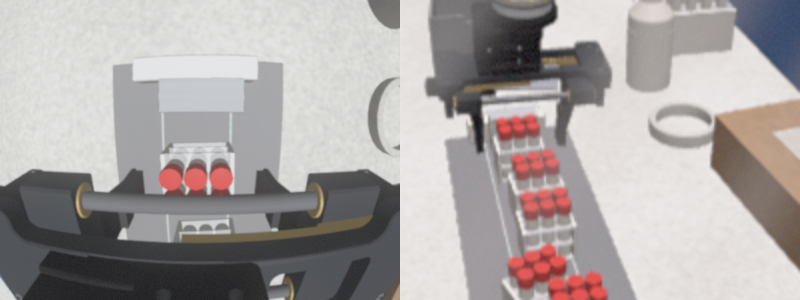

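{"method": "carry_out", "body": {
  "steps": [
    [[0, 0.1, 0], 0, 1],
    [[0, 0, 0], 0, 1],
    [[0, 0, 0], 0, 1],
    [[0, 0, 0], 0, 1],
    [[0, 0, 0], 0, 1],
    [[0, 0, 0], 0, 1],
    [[0, 0, 0], 0, 1]
  ],
  "squeeze": 12
}}

```text
time: 27.25
position: [0.5298, -0.071, 0.0329]
tool_rot: [0.999, -0.003, -0.021, -0.034]
ft_force: [0.1, 0.1, 0.5]
grip_width: 0.0548
```

Run:
```python
from h import *
o=st()
for n in ('scene','side'): print(n,*racks(load({'scene':'c9','side':'s9'}[n])),sep='\n')
```

```text
t 27.25 p [ 0.5298 -0.071   0.0329] spin -0.21 tilt [-0.041  0.069] F [0.1 0.1 0.5] w 0.0548 q6 -0.42
scene
([0.523, -0.0663], [35.0, 23.0], 0.0)
([0.535, -0.1514], [50.0, 32.0], 5.0)
([0.5322, -0.2213], [48.0, 32.0], -0.0)
([0.507, -0.3115], [47.0, 33.0], 16.4)
([0.5353, -0.3527], [47.0, 31.0], 0.0)
side
([0.5284, -0.0735], [42.0, 46.0], 0.0)
([0.5343, -0.147], [47.0, 32.0], 4.5)
([0.535, -0.2191], [41.0, 45.0], 0.0)
([0.5217, -0.3327], [58.0, 99.0], -54.9)
```

{"method": "carry_out", "body": {
  "steps": [
    [[0, 0.6, 0], 0, 1],
    [[0, 0.6, 0], 0, 1],
    [[0, 0.6, 0], 0, 1],
    [[0, 0.4, 0], 0, 1]
  ]
}}

```text
time: 27.65
position: [0.5292, -0.0555, 0.0375]
tool_rot: [0.999, 0.001, -0.021, -0.028]
ft_force: [-0.8, -1.6, 3.0]
grip_width: 0.0544
```

Run:
```python
from h import *
o=st()
```

```text
t 27.65 p [ 0.5292 -0.0555  0.0375] spin 0.17 tilt [-0.042  0.057] F [-0.8 -1.6  3. ] w 0.0544 q6 -0.38
```

{"method": "carry_out", "body": {
  "steps": [
    [[0, 0.3, -0.1], -0.3, 1],
    [[0, 0.4, -0.1], 0, 1],
    [[0, 0.4, -0.1], 0, 1],
    [[0, 0, 0], 0, 1]
  ]
}}

```text
time: 28.05
position: [0.5288, -0.046, 0.0387]
tool_rot: [0.999, -0.001, -0.021, -0.026]
ft_force: [-0.8, -1.6, -0.9]
grip_width: 0.0547
```

Run:
```python
from h import *
o=st()
```

```text
t 28.05 p [ 0.5288 -0.046   0.0387] spin -0.0 tilt [-0.042  0.053] F [-0.8 -1.6 -0.9] w 0.0547 q6 -0.36
```

{"method": "carry_out", "body": {
  "steps": [
    [[0, 0.3, 0], -0.3, 1],
    [[0, 0.3, 0], 0, 1],
    [[0, 0.1, 0], 0, 1]
  ]
}}

```text
time: 28.35
position: [0.529, -0.04, 0.0387]
tool_rot: [0.999, -0.003, -0.021, -0.025]
ft_force: [-2.3, -6.5, 2.1]
grip_width: 0.0544
```

Run:
```python
from h import *
o=st()
```

```text
t 28.35 p [ 0.529  -0.04    0.0387] spin -0.27 tilt [-0.041  0.05 ] F [-2.3 -6.5  2.1] w 0.0544 q6 -0.34
```

{"method": "carry_out", "body": {
  "steps": [
    [[0, 0.2, 0], 0, 1],
    [[0, 0.2, 0], 0, 1]
  ]
}}

```text
time: 28.55
position: [0.5292, -0.0393, 0.0388]
tool_rot: [1.0, -0.001, -0.021, -0.022]
ft_force: [-2.6, -8.2, 2.9]
grip_width: 0.0545
```

Run:
```python
from h import *
o=st()
```

```text
t 28.55 p [ 0.5292 -0.0393  0.0388] spin -0.07 tilt [-0.041  0.044] F [-2.6 -8.2  2.9] w 0.0545 q6 -0.33
```

{"method": "carry_out", "body": {
  "steps": [
    [[0, -0.05, 0], 0, 0.2],
    [[0, 0, 0], 0, 0],
    [[0, 0, 0], 0, 0],
    [[0, 0, 0], 0, 0],
    [[0, 0.8, 0], 0, 0],
    [[0, 1, -0.3], 0, 0],
    [[0.1, 1, -0.3], 0, 0],
    [[0, 0.4, -0.3], 0, 0],
    [[0, 0, -0.2], 0, 0],
    [[0, 0, 0], 0, 0]
  ]
}}

```text
time: 29.55
position: [0.53, -0.002, 0.0258]
tool_rot: [0.999, -0.001, -0.021, -0.024]
ft_force: [0.4, -0.4, -0.6]
grip_width: 0.0872
```

Run:
```python
from h import *
o=st()
```

```text
t 29.55 p [ 0.53   -0.002   0.0258] spin -0.07 tilt [-0.042  0.047] F [ 0.4 -0.4 -0.6] w 0.0872 q6 -0.28
```

{"method": "carry_out", "body": {
  "steps": [
    [[0.2, -0.6, 0], 0, 0],
    [[0, 0, 0], 0, 1],
    [[0, 0, 0], 0, 1],
    [[0, 0, 0], 0, 1],
    [[0, 0, 0], 0, 1],
    [[0, 0, 0], 0, 1],
    [[0, 0, 0], 0, 1],
    [[0, 0, 0.5], 0, 1],
    [[0, 0, 1], 0, 1]
  ],
  "squeeze": 30
}}

```text
time: 30.45
position: [0.5312, -0.0095, 0.0403]
tool_rot: [0.999, -0.002, -0.022, -0.024]
ft_force: [-0.0, 0.2, -2.2]
grip_width: 0.0598
```

Run:
```python
from h import *
o=st()
```

```text
t 30.45 p [ 0.5312 -0.0095  0.0403] spin -0.18 tilt [-0.045  0.048] F [-0.   0.2 -2.2] w 0.0598 q6 -0.28
```

{"method": "carry_out", "body": {
  "steps": [
    [[0, 0, 2], 0, 1],
    [[0, 0, 2], 0, 1],
    [[0, 0, 2], 0, 1],
    [[0, 0, 2], 0, 1],
    [[0, 0, 2], 0, 1],
    [[0, 0, 0], 0, 1]
  ]
}}

```text
time: 31.05
position: [0.5304, -0.0091, 0.1478]
tool_rot: [0.999, -0.002, -0.022, -0.023]
ft_force: [0.6, -1.4, -1.3]
grip_width: 0.06
```

Run:
```python
from h import *
o=st()
for n in ('scene','side'): print(n,*racks(save(n,n+'10')),sep='\n')
```

```text
t 31.05 p [ 0.5304 -0.0091  0.1478] spin -0.14 tilt [-0.043  0.047] F [ 0.6 -1.4 -1.3] w 0.06 q6 -0.27
scene
([0.5294, -0.0684], [32.0, 50.0], -1.8)
([0.535, -0.1514], [50.0, 32.0], 5.0)
([0.5323, -0.2214], [47.0, 32.0], 0.0)
([0.507, -0.3115], [47.0, 33.0], 16.4)
([0.5353, -0.3527], [47.0, 31.0], 0.0)
side
([0.5287, -0.0688], [49.0, 42.0], 3.4)
([0.5329, -0.1466], [46.0, 30.0], 6.3)
([0.5348, -0.2188], [41.0, 45.0], 0.0)
([0.5217, -0.3329], [59.0, 99.0], -56.0)
```

{"method": "carry_out", "body": {
  "steps": [
    [[0, -0.5, -1], 0, 1],
    [[0, 0, -2], 0, 1],
    [[0, 0, -2], 0, 1],
    [[0, 0, -2], 0, 1],
    [[0, 0, -2], 0, 1],
    [[0, 0, -1.5], 0, 1],
    [[0, 0, -0.6], 0, 1],
    [[0, 0, 0], 0, 1]
  ]
}}

```text
time: 31.95
position: [0.5227, -0.0149, 0.023]
tool_rot: [0.999, -0.002, -0.031, -0.026]
ft_force: [1.0, 3.2, 9.2]
grip_width: 0.0598
```

Run:
```python
from h import *
o=st()
```

```text
t 31.95 p [ 0.5227 -0.0149  0.023 ] spin -0.15 tilt [-0.062  0.051] F [1.  3.2 9.2] w 0.0598 q6 -0.3
```

{"method": "carry_out", "body": {
  "steps": [
    [[0.3, 0.1, 0.2], 0, 1],
    [[0.3, 0.2, 0], 0, 1],
    [[0.2, 0.3, 0], 0, 1],
    [[0, 0.2, 0], 0, 1]
  ]
}}

```text
time: 32.35
position: [0.5278, -0.0096, 0.0233]
tool_rot: [0.999, -0.001, -0.035, -0.024]
ft_force: [-0.7, -4.7, 6.1]
grip_width: 0.0599
```

Run:
```python
from h import *
o=st()
```

```text
t 32.35 p [ 0.5278 -0.0096  0.0233] spin -0.03 tilt [-0.07   0.048] F [-0.7 -4.7  6.1] w 0.0599 q6 -0.28
```

{"method": "carry_out", "body": {
  "steps": [
    [[0, -0.1, 0], 0, 0.3],
    [[0, 0, 0], 0, 0],
    [[0, 0, 0], 0, 0],
    [[0, 0, 0], 0, 0],
    [[0, 0, 0], 0, 0],
    [[0, 0, 1], 0, 0],
    [[0, 0, 3], 0, 0],
    [[0, 0, 3], 0, 0],
    [[0, 0, 3], 0, 0],
    [[0, 0, 0], 0, 0]
  ]
}}

```text
time: 33.35
position: [0.526, -0.0097, 0.1257]
tool_rot: [0.999, -0.001, -0.038, -0.025]
ft_force: [1.4, -0.7, -0.2]
grip_width: 0.0868
```

Run:
```python
from h import *
o=st()
print(*racks(save('scene','c11')),sep='\n')
```

```text
t 33.35 p [ 0.526  -0.0097  0.1257] spin -0.04 tilt [-0.075  0.05 ] F [ 1.4 -0.7 -0.2] w 0.0868 q6 -0.27
([0.5296, -0.0683], [48.0, 32.0], 0.0)
([0.5352, -0.1513], [50.0, 32.0], 5.0)
([0.5321, -0.2213], [48.0, 32.0], -0.0)
([0.507, -0.3115], [47.0, 33.0], 16.4)
([0.5353, -0.3527], [47.0, 31.0], 0.0)
```

{"method": "carry_out", "body": {
  "steps": [
    [[0, 3, 0], 0, 0],
    [[0, 4, 0], 0, 0],
    [[0, 4, 0], 0, 0],
    [[0, 4, 0], 0, 0],
    [[0, 0, 0], 0, 0],
    [[0, 0, 0], 0, 0]
  ]
}}

```text
time: 34.0
position: [0.5215, 0.1441, 0.1208]
tool_rot: [0.999, -0.003, -0.042, -0.025]
ft_force: [0.1, 0.8, 0.0]
grip_width: 0.087
```

Run:
```python
from h import *
o=st(); print(o['q'].round(3))
```

```text
t 34.0 p [0.5215 0.1441 0.1208] spin -0.23 tilt [-0.084  0.05 ] F [0.1 0.8 0. ] w 0.087 q6 0.0
[0.031 0.566 1.673 0.063 0.986 0.   ]
```

{"method": "carry_out", "body": {
  "steps": [
    [[2, 0, 0], 0, 0],
    [[3, 0, 0], 0, 0],
    [[3, 0, 0], 0, 0],
    [[0, 0, 0], 0, 0],
    [[0, 0, 0], 0, 0]
  ]
}}

```text
time: 34.5
position: [0.5997, 0.1383, 0.1171]
tool_rot: [0.999, -0.005, -0.047, -0.024]
ft_force: [-0.1, 1.2, -0.1]
grip_width: 0.0868
```

Run:
```python
from h import *
o=st()
```

```text
t 34.5 p [0.5997 0.1383 0.1171] spin -0.5 tilt [-0.095  0.048] F [-0.1  1.2 -0.1] w 0.0868 q6 0.0
```

{"method": "carry_out", "body": {
  "steps": [
    [[-2, 0, 0], 0, 0],
    [[-3, 0, 0], 0, 0],
    [[-3, 0, 0], 0, 0],
    [[0, 0, 0], 0, 0],
    [[0, 0, 0], 0, 0]
  ]
}}

```text
time: 35.0
position: [0.5105, 0.1339, 0.1152]
tool_rot: [0.998, -0.008, -0.052, -0.024]
ft_force: [0.2, -0.3, 0.2]
grip_width: 0.0869
```

Run:
```python
from h import *
o=st()
```

```text
t 35.0 p [0.5105 0.1339 0.1152] spin -0.8 tilt [-0.104  0.048] F [ 0.2 -0.3  0.2] w 0.0869 q6 -0.01
```

{"method": "carry_out", "body": {
  "steps": [
    [[0, 0, 2], 0, 0],
    [[0, 0, 4], 0, 0],
    [[0, 0, 4], 0, 0],
    [[0, 0, 0], 0, 0],
    [[0, 0, 0], 0, 0]
  ]
}}

```text
time: 35.5
position: [0.5107, 0.1319, 0.2178]
tool_rot: [0.998, -0.01, -0.053, -0.023]
ft_force: [0.1, -0.1, -0.7]
grip_width: 0.087
```

Run:
```python
from h import *
o=st()
```

```text
t 35.5 p [0.5107 0.1319 0.2178] spin -0.97 tilt [-0.105  0.048] F [ 0.1 -0.1 -0.7] w 0.087 q6 0.01
```

{"method": "carry_out", "body": {
  "steps": [
    [[0, 0, -2], 0, 0],
    [[0, 0, -4], 0, 0],
    [[0, 0, -4], 0, 0],
    [[0, 0, 0], 0, 0],
    [[0, 0, 0], 0, 0]
  ]
}}

```text
time: 36.0
position: [0.5119, 0.1308, 0.1136]
tool_rot: [0.998, -0.01, -0.052, -0.023]
ft_force: [1.4, -0.5, 0.7]
grip_width: 0.0869
```

Run:
```python
from h import *
o=st()
```

```text
t 36.0 p [0.5119 0.1308 0.1136] spin -1.05 tilt [-0.104  0.048] F [ 1.4 -0.5  0.7] w 0.0869 q6 -0.01
```

{"method": "carry_out", "body": {
  "steps": [
    [[0, -1.5, 0], 0, 0.5],
    [[0, -2, 0], 0, 1],
    [[0, -2, 0], 0, 1],
    [[0, -2, 0], 0, 1],
    [[0, -2, 0], 0, 1],
    [[0.5, -1.5, 0], 0, 1],
    [[1.5, -0.5, 0], 1, 1],
    [[2, 0, 0], 0, 1],
    [[2, 0, 0], 0, 1],
    [[2, 0, 0], 0, 1]
  ]
}}

```text
time: 37.0
position: [0.6014, 0.0012, 0.1288]
tool_rot: [0.999, -0.002, -0.04, -0.02]
ft_force: [1.2, 0.3, -0.3]
grip_width: 0.0146
```

{"method": "carry_out", "body": {
  "steps": [
    [[1.5, 0, 0], 0, 1],
    [[1, 0, 0], 0, 1],
    [[0, 0, -1], 0, 1],
    [[0, 0, -2], 0, 1],
    [[0, 0, -2], 0, 1],
    [[0, 0, -2], 0, 1],
    [[0, 0, 0], 0, 1]
  ]
}}

```text
time: 37.7
position: [0.6341, -0.0049, 0.0632]
tool_rot: [0.999, -0.003, -0.032, -0.018]
ft_force: [-0.7, 0.9, 0.1]
grip_width: 0.0005
```

Run:
```python
from h import *
o=st()
```

```text
t 37.7 p [ 0.6341 -0.0049  0.0632] spin -0.26 tilt [-0.064  0.036] F [-0.7  0.9  0.1] w 0.0005 q6 -0.2
```

{"method": "carry_out", "body": {
  "steps": [
    [[0, 0.9, -1], 0, 1],
    [[0, 0.9, -1.5], 0, 1],
    [[-0.3, 0, -1.5], 0, 1],
    [[-0.5, 0, -0.8], 0, 1],
    [[-0.8, 0, -0.4], 0, 1],
    [[-0.8, 0, 0], 0, 1],
    [[0, 0, 0], 0, 1]
  ]
}}

```text
time: 38.4
position: [0.6088, 0.0162, 0.0103]
tool_rot: [0.999, -0.002, -0.031, -0.018]
ft_force: [-1.0, -0.4, -0.2]
grip_width: 0.0003
```

Run:
```python
from h import *
o=st()
```

```text
t 38.4 p [0.6088 0.0162 0.0103] spin -0.18 tilt [-0.061  0.036] F [-1.  -0.4 -0.2] w 0.0003 q6 -0.19
```

{"method": "carry_out", "body": {
  "steps": [
    [[-0.6, 0, 0], 0, 1],
    [[-0.6, 0, 0], 0, 1],
    [[-0.4, 0, 0], 0, 1],
    [[-0.4, 0, 0], 0, 1]
  ]
}}

```text
time: 38.8
position: [0.5892, 0.0156, 0.0124]
tool_rot: [0.999, -0.002, -0.028, -0.017]
ft_force: [0.7, -0.1, 0.1]
grip_width: 0.0002
```

Run:
```python
from h import *
o=st()
```

```text
t 38.8 p [0.5892 0.0156 0.0124] spin -0.22 tilt [-0.056  0.035] F [ 0.7 -0.1  0.1] w 0.0002 q6 -0.2
```

{"method": "carry_out", "body": {
  "steps": [
    [[-0.4, 0, 0], 0, 1],
    [[-0.4, 0, 0], 0, 1]
  ]
}}

```text
time: 39.0
position: [0.585, 0.0153, 0.013]
tool_rot: [1.0, -0.003, -0.023, -0.017]
ft_force: [10.2, 3.7, -7.7]
grip_width: 0.0004
```

Run:
```python
from h import *
o=st()
```

```text
t 39.0 p [0.585  0.0153 0.013 ] spin -0.32 tilt [-0.046  0.035] F [10.2  3.7 -7.7] w 0.0004 q6 -0.2
```

{"method": "carry_out", "body": {
  "steps": [
    [[-0.4, 0, 0], 0, 1],
    [[-0.4, 0, 0], 0, 1]
  ]
}}

```text
time: 39.2
position: [0.5854, 0.0149, 0.0137]
tool_rot: [1.0, -0.004, -0.013, -0.017]
ft_force: [5.7, 2.1, -5.2]
grip_width: 0.0003
```

Run:
```python
from h import *
o=st()
```

```text
t 39.2 p [0.5854 0.0149 0.0137] spin -0.47 tilt [-0.027  0.034] F [ 5.7  2.1 -5.2] w 0.0003 q6 -0.2
```

{"method": "carry_out", "body": {
  "steps": [
    [[-0.4, 0, 0], 0, 1],
    [[-0.4, 0, 0], 0, 1],
    [[-0.4, 0, 0], 0, 1]
  ]
}}

```text
time: 39.5
position: [0.5859, 0.0142, 0.015]
tool_rot: [1.0, -0.006, 0.0, -0.016]
ft_force: [5.6, 0.3, -3.0]
grip_width: 0.0003
```

Run:
```python
from h import *
o=st()
```

```text
t 39.5 p [0.5859 0.0142 0.015 ] spin -0.65 tilt [0.001 0.032] F [ 5.6  0.3 -3. ] w 0.0003 q6 -0.21
```

{"method": "carry_out", "body": {
  "steps": [
    [[1, 0, 0], 0, 1],
    [[1, 0, 1.5], 0, 1],
    [[0, 0, 2], 0, 1],
    [[0, 0, 2], 0, 1],
    [[0, -0.7, 2], 0, 0.5],
    [[-1, -1.2, 1.2], 0, 0],
    [[-1.5, -1.5, 0], 0, 0],
    [[-1.8, -1.5, 0], 0, 0],
    [[-1.8, -1.5, 0], 0, 0],
    [[-1.5, -1, 0], 0, 0]
  ],
  "squeeze": 15
}}

```text
time: 40.5
position: [0.5273, -0.0631, 0.1051]
tool_rot: [1.0, -0.004, -0.002, -0.015]
ft_force: [-0.4, -0.1, 0.2]
grip_width: 0.0406
```

{"method": "carry_out", "body": {
  "steps": [
    [[-0.5, -0.4, 0], 0, 0],
    [[0, 0, 0], 0, 0]
  ]
}}

```text
time: 40.7
position: [0.5186, -0.0686, 0.1049]
tool_rot: [1.0, -0.005, -0.004, -0.016]
ft_force: [1.0, -0.4, -0.4]
grip_width: 0.0567
```

Run:
```python
from h import *
o=st()
```

```text
t 40.7 p [ 0.5186 -0.0686  0.1049] spin -0.61 tilt [-0.009  0.032] F [ 1.  -0.4 -0.4] w 0.0567 q6 -0.38
```

{"method": "carry_out", "body": {
  "steps": [
    [[0.5, 0, 0], 0, 0],
    [[0.5, 0, 0], 0, 0],
    [[0, 0, 0], 0, 0],
    [[0, 0, 0], 0, 0],
    [[0, 0, -1.5], 0, 0],
    [[0, 0, -2], 0, 0],
    [[0, 0, -2], 0, 0],
    [[0, 0, -2], 0, 0],
    [[0, 0, -1], 0, 0],
    [[0, 0, 0], 0, 0]
  ]
}}

```text
time: 41.7
position: [0.5354, -0.0666, 0.0178]
tool_rot: [1.0, -0.003, -0.001, -0.015]
ft_force: [-1.5, 0.5, 0.8]
grip_width: 0.0873
```

Run:
```python
from h import *
o=st()
```

```text
t 41.7 p [ 0.5354 -0.0666  0.0178] spin -0.29 tilt [-0.002  0.03 ] F [-1.5  0.5  0.8] w 0.0873 q6 -0.38
```

{"method": "carry_out", "body": {
  "steps": [
    [[-0.4, -0.1, -0.5], 0, 0],
    [[0, 0, 0], 0, 1],
    [[0, 0, 0], 0, 1],
    [[0, 0, 0], 0, 1],
    [[0, 0, 0], 0, 1],
    [[0, 0, 0], 0, 1],
    [[0, 0, 0], 0, 1],
    [[0, 0, 0], 0, 1]
  ],
  "squeeze": 20
}}

```text
time: 42.5
position: [0.5325, -0.0679, 0.0151]
tool_rot: [1.0, -0.002, 0.001, -0.014]
ft_force: [-0.6, 0.7, -1.3]
grip_width: 0.0558
```

Run:
```python
from h import *
o=st()
```

```text
t 42.5 p [ 0.5325 -0.0679  0.0151] spin -0.26 tilt [0.002 0.028] F [-0.6  0.7 -1.3] w 0.0558 q6 -0.38
```

{"method": "carry_out", "body": {
  "steps": [
    [[0, 0.5, 0], 0, 1],
    [[0, 0.6, 0], 0, 1],
    [[0, 0.5, 0], 0, 1]
  ]
}}

```text
time: 42.8
position: [0.5333, -0.0521, 0.015]
tool_rot: [1.0, -0.003, 0.002, -0.014]
ft_force: [-0.5, -2.6, -1.2]
grip_width: 0.0558
```

Run:
```python
from h import *
o=st(); print(*racks(save('side','s12')),sep='\n')
```

```text
t 42.8 p [ 0.5333 -0.0521  0.015 ] spin -0.33 tilt [0.004 0.027] F [-0.5 -2.6 -1.2] w 0.0558 q6 -0.35
([0.5317, -0.0554], [47.0, 46.0], 0.0)
([0.5343, -0.1471], [48.0, 32.0], 8.5)
([0.5349, -0.2196], [41.0, 45.0], 0.0)
([0.5217, -0.3327], [58.0, 99.0], -54.9)
```

{"method": "carry_out", "body": {
  "steps": [
    [[0, 0.5, 0], 0, 1],
    [[0, 0.4, 0], 0, 1],
    [[0, 0.2, 0], 0, 1],
    [[0, 0.2, 0], 0, 1]
  ]
}}

```text
time: 43.25
position: [0.5334, -0.0406, 0.0153]
tool_rot: [1.0, 0.0, 0.002, -0.01]
ft_force: [-2.7, -13.7, -0.6]
grip_width: 0.0562
```

Run:
```python
from h import *
o=st(); print(*racks(save('side','s13'))[:1],sep='\n')
```

```text
t 43.25 p [ 0.5334 -0.0406  0.0153] spin 0.01 tilt [0.004 0.021] F [ -2.7 -13.7  -0.6] w 0.0562 q6 -0.33
([0.5328, -0.0429], [46.0, 43.0], 3.2)
```

{"method": "carry_out", "body": {
  "steps": [
    [[0, -0.05, 0], 0, 0.2],
    [[0, 0, 0], 0, 0],
    [[0, 0, 0], 0, 0],
    [[0, 0, 0], 0, 0],
    [[0, 0, 0.3], 0, 0],
    [[0, 0.6, 0.3], 0, 0],
    [[0, 1, 0.3], 0, 0],
    [[0, 0.9, 0.2], 0, 0],
    [[0, 0.4, 0], 0, 0],
    [[0, 0, 0], 0, 0]
  ]
}}

```text
time: 44.3
position: [0.5333, -0.0074, 0.0282]
tool_rot: [1.0, 0.0, 0.002, -0.011]
ft_force: [0.2, -0.2, -0.0]
grip_width: 0.0869
```

Run:
```python
from h import *
o=st(); print(*racks(save('scene','c13')),sep='\n')
```

```text
t 44.3 p [ 0.5333 -0.0074  0.0282] spin 0.03 tilt [0.005 0.022] F [ 0.2 -0.2 -0. ] w 0.0869 q6 -0.27
([0.5312, -0.042], [47.0, 34.0], 2.6)
([0.535, -0.1514], [50.0, 32.0], 5.0)
([0.5321, -0.2213], [48.0, 32.0], -0.0)
([0.507, -0.3115], [47.0, 33.0], 16.4)
([0.5353, -0.3527], [47.0, 31.0], 0.0)
```

{"method": "carry_out", "body": {
  "steps": [
    [[-0.1, -0.3, -0.4], -0.4, 0],
    [[0, 0, 0], 0, 1],
    [[0, 0, 0], 0, 1],
    [[0, 0, 0], 0, 1],
    [[0, 0, 0], 0, 1],
    [[0, 0, 0], 0, 1],
    [[0, 0, 0], 0, 1],
    [[0, 0, 0], 0, 1]
  ],
  "squeeze": 30
}}

```text
time: 45.15
position: [0.5307, -0.0115, 0.0232]
tool_rot: [1.0, -0.004, 0.0, -0.011]
ft_force: [-0.8, 1.0, 0.6]
grip_width: 0.0599
```

Run:
```python
from h import *
o=st()
```

```text
t 45.15 p [ 0.5307 -0.0115  0.0232] spin -0.48 tilt [0.001 0.023] F [-0.8  1.   0.6] w 0.0599 q6 -0.27
```

{"method": "carry_out", "body": {
  "steps": [
    [[0, 0, 0.5], 0, 1],
    [[0, 0, 1], 0, 1],
    [[0, 0, 1.8], 0, 1],
    [[0, 0, 2], 0, 1],
    [[0, 0, 2], 0, 1],
    [[0, 0, 1.5], 0, 1],
    [[0, 0, 0.7], 0, 1],
    [[0, 0, 0], 0, 1]
  ]
}}

```text
time: 45.95
position: [0.5313, -0.0118, 0.1246]
tool_rot: [1.0, -0.004, 0.002, -0.011]
ft_force: [1.0, 0.6, -1.9]
grip_width: 0.0598
```

{"method": "carry_out", "body": {
  "steps": [
    [[0, -0.8, 0], 0, 1],
    [[0, -1.4, 0], 0, 1],
    [[0, -1.5, 0], 0, 1],
    [[0, -1.5, 0], 0, 1],
    [[0, -1, 0], 0, 1],
    [[0, -0.4, 0], 0, 1],
    [[0, 0, 0], 0, 1]
  ]
}}

```text
time: 46.65
position: [0.5293, -0.0853, 0.1216]
tool_rot: [1.0, -0.006, -0.0, -0.011]
ft_force: [0.2, -0.5, -0.6]
grip_width: 0.0599
```

Run:
```python
from h import *
o=st()
```

```text
t 46.65 p [ 0.5293 -0.0853  0.1216] spin -0.65 tilt [-0.001  0.023] F [ 0.2 -0.5 -0.6] w 0.0599 q6 -0.39
```

{"method": "carry_out", "body": {
  "steps": [
    [[0, 0.1, -1], 0, 1],
    [[0, 0, -1.8], 0, 1],
    [[0, 0, -1.8], 0, 1],
    [[0, 0, -1.8], 0, 1],
    [[0, 0, -1.4], 0, 1],
    [[0, 0, -0.8], 0, 1],
    [[0, 0, -0.4], 0, 1],
    [[0, 0, 0], 0, 1]
  ]
}}

```text
time: 47.45
position: [0.5284, -0.0802, 0.0255]
tool_rot: [1.0, -0.004, -0.001, -0.012]
ft_force: [-0.3, -0.2, -2.0]
grip_width: 0.0597
```

Run:
```python
from h import *
o=st()
```

```text
t 47.45 p [ 0.5284 -0.0802  0.0255] spin -0.45 tilt [-0.002  0.025] F [-0.3 -0.2 -2. ] w 0.0597 q6 -0.39
```

{"method": "carry_out", "body": {
  "steps": [
    [[0.1, 0.2, -0.2], 0, 1],
    [[0.1, 0.15, 0], 0, 1],
    [[0, 0, 0], 0, 1]
  ]
}}

```text
time: 47.75
position: [0.5317, -0.0765, 0.0245]
tool_rot: [1.0, -0.004, 0.0, -0.012]
ft_force: [-0.6, -0.3, -1.7]
grip_width: 0.0599
```

Run:
```python
from h import *
o=st(); print(*racks(save('scene','c14')),sep='\n')
```

```text
t 47.75 p [ 0.5317 -0.0765  0.0245] spin -0.44 tilt [0.001 0.024] F [-0.6 -0.3 -1.7] w 0.0599 q6 -0.39
([0.5352, -0.1513], [50.0, 32.0], 5.0)
([0.5323, -0.2212], [47.0, 32.0], 3.0)
([0.5071, -0.3114], [47.0, 33.0], 16.4)
([0.5353, -0.3527], [47.0, 31.0], 0.0)
```

{"method": "carry_out", "body": {
  "steps": [
    [[0, 0, -0.1], 0, 0.2],
    [[0, 0, 0], 0, 0],
    [[0, 0, 0], 0, 0],
    [[0, 0, 0], 0, 0],
    [[0, -0.6, -0.3], 0, 0],
    [[0, -1.2, -0.3], 0, 0],
    [[0.1, -1.5, -0.2], 1, 0],
    [[0.1, -1.6, 0], 1.5, 0],
    [[0.1, -1.5, 0], 1.5, 0],
    [[0, -0.8, 0], 1, 0]
  ]
}}

```text
time: 48.8
position: [0.5359, -0.1549, 0.0157]
tool_rot: [0.999, 0.042, 0.002, -0.011]
ft_force: [0.4, 0.3, -0.4]
grip_width: 0.0867
```

Run:
```python
from h import *
o=st()
```

```text
t 48.8 p [ 0.5359 -0.1549  0.0157] spin 4.83 tilt [0.002 0.022] F [ 0.4  0.3 -0.4] w 0.0867 q6 -0.6
```

Grip rack2, square it and slide it most of the way.

{"method": "carry_out", "body": {
  "steps": [
    [[0, 0.3, 0], 0, 0],
    [[0, 0, 0], 0, 1],
    [[0, 0, 0], 0, 1],
    [[0, 0, 0], 0, 1],
    [[0, 0, 0], 0, 1],
    [[0, 0, 0], 0, 1],
    [[0, 0, 0], 0, 1],
    [[0, 0, 0], 0, 1]
  ],
  "squeeze": 20
}}

```text
time: 49.6
position: [0.5355, -0.1533, 0.0148]
tool_rot: [0.999, 0.041, 0.001, -0.011]
ft_force: [0.5, -1.2, -0.1]
grip_width: 0.0561
```

{"method": "carry_out", "body": {
  "steps": [
    [[-0.1, 0.5, 0], -1.5, 1],
    [[-0.1, 0.7, 0], -1.5, 1],
    [[-0.1, 0.7, 0], -1.5, 1],
    [[0, 0.7, 0], -0.8, 1],
    [[0, 0.5, 0], 0, 1],
    [[0, 0.3, 0], 0, 1],
    [[0, 0, 0], 0, 1]
  ]
}}

```text
time: 50.3
position: [0.5342, -0.1207, 0.015]
tool_rot: [1.0, -0.005, 0.004, -0.008]
ft_force: [-1.1, -1.9, -1.7]
grip_width: 0.0561
```

Run:
```python
from h import *
o=st(); print(*racks(save('scene','c15')),sep='\n'); print(*racks(save('side','s15')),sep='\n')
```

```text
t 50.3 p [ 0.5342 -0.1207  0.015 ] spin -0.62 tilt [0.007 0.016] F [-1.1 -1.9 -1.7] w 0.0561 q6 -0.45
([0.5319, -0.0413], [47.0, 34.0], 2.6)
([0.5252, -0.1132], [23.0, 17.0], 90.0)
([0.5321, -0.2213], [48.0, 32.0], -0.0)
([0.507, -0.3114], [47.0, 33.0], 16.4)
([0.5351, -0.3527], [47.0, 31.0], 0.0)
([0.5317, -0.1173], [48.0, 41.0], 3.6)
([0.5348, -0.2197], [41.0, 45.0], -1.7)
([0.5217, -0.3327], [58.0, 99.0], -54.9)
```

{"method": "carry_out", "body": {
  "steps": [
    [[0, 0.4, 0], 0, 1],
    [[0, 0.4, 0], 0, 1],
    [[0, 0.3, 0], 0, 1],
    [[0, 0, 0], 0, 1]
  ]
}}

```text
time: 50.8
position: [0.5345, -0.1098, 0.015]
tool_rot: [1.0, -0.006, 0.004, -0.008]
ft_force: [0.3, -1.2, -1.5]
grip_width: 0.0556
```

Run:
```python
from h import *
o=st(); print(*racks(save('side','s16'))[:3],sep='\n'); print(*racks(save('scene','c16'))[:2])
```

```text
t 50.8 p [ 0.5345 -0.1098  0.015 ] spin -0.68 tilt [0.008 0.016] F [ 0.3 -1.2 -1.5] w 0.0556 q6 -0.43
([0.5324, -0.0511], [43.0, 18.0], 1.5)
([0.5318, -0.1055], [47.0, 45.0], 84.6)
([0.5347, -0.2196], [41.0, 46.0], -3.0)
([0.5319, -0.0413], [47.0, 34.0], 2.6) ([0.5324, -0.2212], [47.0, 32.0], 3.0)
```

{"method": "carry_out", "body": {
  "steps": [
    [[0, 0.2, 0], 0, 1],
    [[0, 0, 0], 0, 1],
    [[0, 0, 0], 0, 0.2],
    [[0, 0, 0], 0, 0],
    [[0, 0, 0], 0, 0],
    [[0, 0, 0.3], 0, 0],
    [[0, 0.6, 0.3], 0, 0],
    [[0, 1.2, 0.3], 0, 0],
    [[0, 1.0, 0], 0, 0],
    [[-0.2, 0.3, 0], 0, 0]
  ]
}}

```text
time: 51.9
position: [0.532, -0.0734, 0.0253]
tool_rot: [1.0, -0.007, 0.004, -0.009]
ft_force: [-0.2, 0.1, -0.2]
grip_width: 0.087
```

{"method": "carry_out", "body": {
  "steps": [
    [[0, 0, 0], 0, 0.3],
    [[0, 0, 0], 0, 1],
    [[0, 0, 0], 0, 1],
    [[0, 0, 0], 0, 1],
    [[0, 0, 0], 0, 1],
    [[0, 0, 0], 0, 1],
    [[0, 0, 0], 0, 1]
  ],
  "squeeze": 30
}}

```text
time: 52.6
position: [0.5315, -0.0722, 0.0252]
tool_rot: [1.0, -0.007, 0.003, -0.009]
ft_force: [0.8, 1.9, 0.8]
grip_width: 0.0599
```

Run:
```python
from h import *
o=st(); print(*racks(save('scene','c17')),sep='\n'); print(*racks(save('side','s17')),sep='\n')
```

```text
t 52.6 p [ 0.5315 -0.0722  0.0252] spin -0.8 tilt [0.007 0.019] F [0.8 1.9 0.8] w 0.0599 q6 -0.37
([0.5319, -0.1107], [27.0, 53.0], -7.1)
([0.5321, -0.2213], [48.0, 32.0], -0.0)
([0.5069, -0.3115], [47.0, 33.0], 16.4)
([0.5353, -0.3527], [47.0, 31.0], 0.0)
([0.5321, -0.0423], [46.0, 45.0], 87.6)
([0.5325, -0.1046], [46.0, 46.0], 86.6)
([0.5347, -0.2194], [41.0, 46.0], -2.9)
([0.5218, -0.3328], [58.0, 99.0], -54.9)
```

{"method": "carry_out", "body": {
  "steps": [
    [[0, 0, 0.5], 0, 1],
    [[0, 0, 1], 0, 1],
    [[0, 0, 1.8], 0, 1],
    [[0, 0, 2], 0, 1],
    [[0, 0, 2], 0, 1],
    [[0, 0, 1.5], 0, 1],
    [[0, 0, 0.7], 0, 1],
    [[0, 0, 0], 0, 1]
  ]
}}

```text
time: 53.5
position: [0.5293, -0.0729, 0.1257]
tool_rot: [1.0, -0.007, 0.002, -0.009]
ft_force: [0.1, 0.2, -2.1]
grip_width: 0.0597
```

Run:
```python
from h import *
o=st(); print(*racks(save('scene','c18')),sep='\n'); print(*racks(save('side','s18'))[:3],sep='\n')
```

```text
t 53.5 p [ 0.5293 -0.0729  0.1257] spin -0.75 tilt [0.004 0.017] F [ 0.1  0.2 -2.1] w 0.0597 q6 -0.36
([0.5414, -0.0401], [33.0, 28.0], 90.0)
([0.5332, -0.107], [32.0, 53.0], -2.0)
([0.5323, -0.2212], [47.0, 32.0], 3.0)
([0.507, -0.3115], [47.0, 33.0], 16.4)
([0.5351, -0.3527], [47.0, 31.0], 0.0)
([0.5318, -0.0469], [37.0, 44.0], -3.8)
([0.532, -0.1039], [47.0, 43.0], -0.0)
([0.5344, -0.219], [41.0, 45.0], 0.0)
```

{"method": "carry_out", "body": {
  "steps": [
    [[0, -0.8, 0], 0, 1],
    [[0, -1.4, 0], 0, 1],
    [[0, -1.5, 0], 0, 1],
    [[0, -1.5, 0], 0, 1],
    [[0, -1, 0], 0, 1],
    [[0, -0.4, 0], 0, 1],
    [[0, 0, 0], 0, 1]
  ]
}}

```text
time: 54.3
position: [0.5264, -0.1461, 0.121]
tool_rot: [1.0, -0.008, -0.002, -0.01]
ft_force: [-0.2, 0.6, -2.3]
grip_width: 0.0594
```

{"method": "carry_out", "body": {
  "steps": [
    [[0, 0, -1], 0, 1],
    [[0, 0, -1.8], 0, 1],
    [[0, 0, -1.8], 0, 1],
    [[0, 0, -1.8], 0, 1],
    [[0, 0, -1.2], 0, 1],
    [[0, 0, -0.7], 0, 1],
    [[0, 0, -0.3], 0, 1],
    [[0, 0, 0], 0, 1]
  ]
}}

```text
time: 55.1
position: [0.5261, -0.1429, 0.0298]
tool_rot: [1.0, -0.006, -0.002, -0.011]
ft_force: [0.3, 0.7, -1.3]
grip_width: 0.0596
```

Run:
```python
from h import *
o=st()
```

```text
t 55.1 p [ 0.5261 -0.1429  0.0298] spin -0.72 tilt [-0.004  0.021] F [ 0.3  0.7 -1.3] w 0.0596 q6 -0.49
```

{"method": "carry_out", "body": {
  "steps": [
    [[0.2, 0.3, -0.2], 0, 1],
    [[0.2, 0.2, -0.2], 0, 1],
    [[0.1, 0.05, -0.05], 0, 1],
    [[0, 0, 0], 0, 1],
    [[0, 0, 0], 0, 0.2]
  ]
}}

```text
time: 55.6
position: [0.5336, -0.1376, 0.0273]
tool_rot: [1.0, -0.006, 0.0, -0.009]
ft_force: [-0.2, 0.3, 0.8]
grip_width: 0.0628
```

{"method": "carry_out", "body": {
  "steps": [
    [[0, 0, 0], 0, 0],
    [[0, 0, 0], 0, 0],
    [[0, -0.1, -0.2], 0, 0],
    [[0, -0.8, -0.4], 0, 0],
    [[0, -1.5, -0.4], 0, 0],
    [[0.1, -1.7, 0], 0.3, 0],
    [[0.1, -1.7, 0], 0, 0],
    [[0, -1.5, 0], 0, 0],
    [[0, -0.7, 0], 0, 0],
    [[0, 0, 0], 0, 0]
  ]
}}

```text
time: 56.6
position: [0.5362, -0.2273, 0.0165]
tool_rot: [1.0, -0.004, 0.002, -0.008]
ft_force: [0.4, 0.5, -0.1]
grip_width: 0.0873
```

Run:
```python
from h import *
o=st();  print(*racks(save('scene','c19')),sep='\n'); print(*racks(save('side','s19')),sep='\n')
```

```text
t 56.6 p [ 0.5362 -0.2273  0.0165] spin -0.52 tilt [0.003 0.016] F [ 0.4  0.5 -0.1] w 0.0873 q6 -0.61
([0.5321, -0.0411], [33.0, 47.0], 0.0)
([0.5332, -0.1069], [32.0, 53.0], -2.0)
([0.536, -0.221], [33.0, 33.0], 3.0)
([0.5069, -0.3115], [47.0, 33.0], 16.4)
([0.5355, -0.3528], [48.0, 31.0], 2.5)
([0.5343, -0.2223], [38.0, 45.0], 0.0)
([0.5217, -0.3328], [58.0, 99.0], -54.9)
```

{"method": "carry_out", "body": {
  "steps": [
    [[-0.2, 0.3, 0], 0, 0],
    [[-0.2, 0.2, 0], 0, 0],
    [[0, 0, 0], 0, 1],
    [[0, 0, 0], 0, 1],
    [[0, 0, 0], 0, 1],
    [[0, 0, 0], 0, 1],
    [[0, 0, 0], 0, 1],
    [[0, 0, 0], 0, 1],
    [[0, 0, 0], 0, 1]
  ],
  "squeeze": 20
}}

```text
time: 57.6
position: [0.5319, -0.217, 0.0168]
tool_rot: [1.0, -0.002, 0.001, -0.009]
ft_force: [1.4, -0.4, -0.2]
grip_width: 0.0562
```

{"method": "carry_out", "body": {
  "steps": [
    [[0, 0.5, 0], 0, 1],
    [[0, 0.7, 0], 0, 1],
    [[0, 0.7, 0], 0, 1],
    [[0, 0.7, 0], 0, 1],
    [[0, 0.6, 0], 0, 1],
    [[0, 0.5, 0], 0, 1],
    [[0, 0.3, 0], 0, 1],
    [[0, 0, 0], 0, 1]
  ]
}}

```text
time: 58.4
position: [0.5325, -0.1751, 0.0169]
tool_rot: [1.0, -0.001, 0.002, -0.007]
ft_force: [0.0, -1.5, -0.2]
grip_width: 0.0557
```

Run:
```python
from h import *
o=st();  print(*racks(save('side','s20')),sep='\n')
```

```text
t 58.4 p [ 0.5325 -0.1751  0.0169] spin -0.11 tilt [0.004 0.015] F [ 0.  -1.5 -0.2] w 0.0557 q6 -0.54
([0.5318, -0.1752], [46.0, 31.0], 0.0)
([0.5216, -0.3326], [59.0, 99.0], -56.0)
```

{"method": "carry_out", "body": {
  "steps": [
    [[0, 0.4, 0], -0.3, 1],
    [[0, 0.4, 0], -0.2, 1],
    [[0, 0.05, 0], 0, 1],
    [[0, 0, 0], 0, 1]
  ]
}}

```text
time: 58.85
position: [0.5327, -0.1669, 0.0169]
tool_rot: [1.0, -0.006, 0.002, -0.007]
ft_force: [0.7, -3.1, -1.5]
grip_width: 0.0561
```

{"method": "carry_out", "body": {
  "steps": [
    [[0, 0, 0], 0, 0.2],
    [[0, 0, 0], 0, 0],
    [[0, 0, 0], 0, 0],
    [[0, 0, 0.3], 0, 0],
    [[0, 0.6, 0.3], 0, 0],
    [[0, 1.0, 0.3], 0, 0],
    [[0, 0.8, 0], 0, 0],
    [[0, 0.2, 0], 0, 0],
    [[0, 0, 0], 0, 0]
  ]
}}

```text
time: 59.75
position: [0.5307, -0.1356, 0.0269]
tool_rot: [1.0, -0.007, 0.0, -0.009]
ft_force: [-0.5, -0.2, -0.4]
grip_width: 0.0867
```

{"method": "carry_out", "body": {
  "steps": [
    [[0, 0, 0], 0, 0.3],
    [[0, 0, 0], 0, 1],
    [[0, 0, 0], 0, 1],
    [[0, 0, 0], 0, 1],
    [[0, 0, 0], 0, 1],
    [[0, 0, 0], 0, 1],
    [[0, 0, 0], 0, 1]
  ],
  "squeeze": 30
}}

```text
time: 60.45
position: [0.5317, -0.136, 0.0268]
tool_rot: [1.0, -0.007, 0.001, -0.009]
ft_force: [0.6, 1.3, 0.4]
grip_width: 0.0596
```

{"method": "carry_out", "body": {
  "steps": [
    [[0, 0, 0.5], 0, 1],
    [[0, 0, 1], 0, 1],
    [[0, 0, 1.8], 0, 1],
    [[0, 0, 2], 0, 1],
    [[0, 0, 2], 0, 1],
    [[0, 0, 1.5], 0, 1],
    [[0, 0, 0.7], 0, 1],
    [[0, 0, 0], 0, 1]
  ]
}}

```text
time: 61.25
position: [0.5276, -0.1356, 0.1271]
tool_rot: [1.0, -0.007, -0.002, -0.01]
ft_force: [-0.3, 0.9, -1.2]
grip_width: 0.0597
```

Run:
```python
from h import *
o=st();  print(*racks(save('scene','c21')),sep='\n');print(*racks(save('side','s21')),sep='\n')
```

```text
t 61.25 p [ 0.5276 -0.1356  0.1271] spin -0.81 tilt [-0.004  0.019] F [-0.3  0.9 -1.2] w 0.0597 q6 -0.46
([0.5326, -0.0408], [46.0, 33.0], 2.6)
([0.5415, -0.1059], [36.0, 32.0], 0.0)
([0.5316, -0.1715], [47.0, 32.0], 0.0)
([0.507, -0.3117], [47.0, 34.0], 16.4)
([0.5353, -0.3527], [47.0, 31.0], 0.0)
([0.5308, -0.11], [45.0, 29.0], 7.1)
([0.5312, -0.1667], [46.0, 28.0], -0.0)
([0.5217, -0.3326], [59.0, 99.0], -56.0)
```

{"method": "carry_out", "body": {
  "steps": [
    [[0.1, -0.8, 0], 0, 1],
    [[0.1, -1.4, 0], 0, 1],
    [[0.1, -1.5, 0], 0, 1],
    [[0.1, -1.5, 0], 0, 1],
    [[0.1, -1, 0], 0.3, 1],
    [[0.1, -0.4, 0], 0, 1],
    [[0, 0, 0], 0, 1]
  ]
}}

```text
time: 62.05
position: [0.5315, -0.2088, 0.1222]
tool_rot: [1.0, -0.005, -0.006, -0.011]
ft_force: [0.1, -0.4, -1.7]
grip_width: 0.0596
```

{"method": "carry_out", "body": {
  "steps": [
    [[0.1, 0, -1], 0, 1],
    [[0.1, 0, -1.8], 0, 1],
    [[0, 0, -1.8], 0, 1],
    [[0, 0, -1.8], 0, 1],
    [[0, 0, -1.2], 0, 1],
    [[0, 0, -0.7], 0, 1],
    [[0, 0, -0.3], 0, 1],
    [[0, 0, 0], 0, 1]
  ]
}}

```text
time: 62.85
position: [0.5333, -0.2052, 0.0309]
tool_rot: [1.0, -0.004, -0.006, -0.012]
ft_force: [0.4, -0.9, -1.4]
grip_width: 0.0597
```

Run:
```python
from h import *
o=st();  print(*racks(save('scene','c22')),sep='\n')
```

```text
t 62.85 p [ 0.5333 -0.2052  0.0309] spin -0.45 tilt [-0.012  0.024] F [ 0.4 -0.9 -1.4] w 0.0597 q6 -0.58
([0.5319, -0.0411], [33.0, 47.0], 0.0)
([0.5335, -0.1068], [32.0, 52.0], -1.7)
([0.507, -0.3115], [47.0, 33.0], 16.4)
([0.5351, -0.3527], [47.0, 31.0], 0.0)
```

{"method": "carry_out", "body": {
  "steps": [
    [[0, 0.3, -0.2], 0, 1],
    [[0, 0.15, -0.2], 0, 1],
    [[0, 0, 0], 0, 1],
    [[0, 0, 0], 0, 0.2],
    [[0, 0, 0], 0, 0],
    [[0, 0, 0], 0, 0],
    [[0, -0.1, -0.2], 0, 0]
  ]
}}

```text
time: 63.6
position: [0.5362, -0.203, 0.0286]
tool_rot: [1.0, -0.004, -0.002, -0.01]
ft_force: [0.2, -0.7, 0.0]
grip_width: 0.0828
```

{"method": "carry_out", "body": {
  "steps": [
    [[-0.3, -0.8, -0.4], 0, 0],
    [[-0.5, -1.4, -0.4], 4, 0],
    [[-0.6, -1.7, 0], 4, 0],
    [[-0.6, -1.7, 0], 4, 0],
    [[-0.4, -1.7, 0], 4, 0],
    [[0, -1.5, 0], 0, 0],
    [[0, -0.9, 0], 0, 0],
    [[0, -0.4, 0], 0, 0],
    [[0, 0, 0], 0, 0]
  ]
}}

```text
time: 64.5
position: [0.5099, -0.3114, 0.0181]
tool_rot: [0.99, 0.139, -0.004, -0.009]
ft_force: [0.9, -0.0, 0.2]
grip_width: 0.0875
```

Run:
```python
from h import *
o=st();  print(*racks(save('scene','c23')),sep='\n');print(*racks(save('side','s23')),sep='\n')
g=lambda n: (255*(cv2.imread('pics/%s.png'%n)/255.)**.7).astype(np.uint8)
cv2.imwrite('pics/v10.png',np.hstack([cv2.resize(g('c23')[185:325,130:317],(400,300)),cv2.resize(g('s23')[200:350,200:400],(400,300))]))
```

```text
t 64.5 p [ 0.5099 -0.3114  0.0181] spin 15.96 tilt [-0.011  0.018] F [ 0.9 -0.   0.2] w 0.0875 q6 -1.02
([0.5323, -0.0415], [34.0, 47.0], 0.0)
([0.5337, -0.1072], [32.0, 53.0], -1.7)
([0.5319, -0.1716], [32.0, 47.0], 0.0)
([0.5079, -0.306], [33.0, 23.0], 15.5)
([0.5355, -0.3526], [49.0, 31.0], 0.0)
([0.5236, -0.3359], [58.0, 93.0], -54.9)
```

View pics/v10.png

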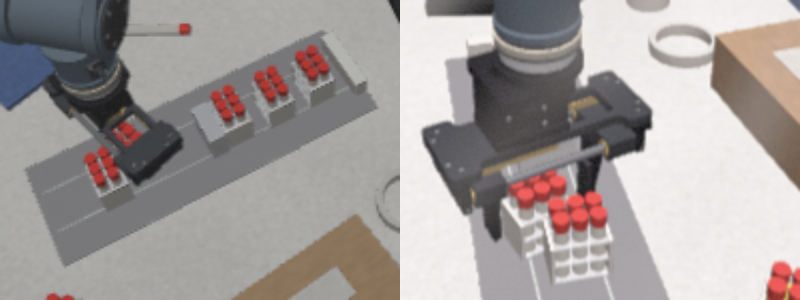

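{"method": "carry_out", "body": {
  "steps": [
    [[-0.2, 0, -0.1], 0, 0.4],
    [[0, 0, 0], 0, 1],
    [[0, 0, 0], 0, 1],
    [[0, 0, 0], 0, 1],
    [[0, 0, 0], 0, 1],
    [[0, 0, 0], 0, 1],
    [[0, 0, 0], 0, 1],
    [[0, 0, 0], 0, 1]
  ],
  "squeeze": 20
}}

```text
time: 65.4
position: [0.5072, -0.3072, 0.017]
tool_rot: [0.99, 0.141, -0.005, -0.011]
ft_force: [-0.5, 1.0, 0.5]
grip_width: 0.0559
```

{"method": "carry_out", "body": {
  "steps": [
    [[0, 0.7, 0], 0, 1],
    [[0.2, 0.8, 0], 0, 1],
    [[0.4, 0.8, 0], -3, 1],
    [[0.4, 0.8, 0], -4, 1],
    [[0.4, 0.8, 0], -4, 1],
    [[0.4, 0.7, 0], -4, 1],
    [[0.3, 0.6, 0], -1.4, 1],
    [[0.2, 0.3, 0], 0, 1],
    [[0, 0, 0], 0, 1]
  ]
}}

```text
time: 66.3
position: [0.5305, -0.2476, 0.017]
tool_rot: [1.0, -0.006, -0.005, -0.01]
ft_force: [-0.4, -0.9, -0.7]
grip_width: 0.0563
```

Run:
```python
from h import *
o=st();  print(*racks(save('side','s24')),sep='\n'); print(*racks(save('scene','c24'))[3:],sep='\n')
```

```text
t 66.3 p [ 0.5305 -0.2476  0.017 ] spin -0.72 tilt [-0.009  0.021] F [-0.4 -0.9 -0.7] w 0.0563 q6 -0.63
([0.531, -0.2519], [47.0, 42.0], 0.0)
([0.5353, -0.3524], [48.0, 42.0], 0.0)
([0.5217, -0.2499], [28.0, 18.0], 90.0)
([0.535, -0.3526], [31.0, 47.0], -1.8)
```

{"method": "carry_out", "body": {
  "steps": [
    [[0, 0.4, 0], 0, 1],
    [[0, 0.4, 0], 0, 1],
    [[0, 0.4, 0], 0, 1],
    [[0, 0.25, 0], 0, 1],
    [[0, 0.1, 0], 0, 1],
    [[0, 0, 0], 0, 1]
  ]
}}

```text
time: 67.0
position: [0.5307, -0.2323, 0.017]
tool_rot: [1.0, -0.007, -0.004, -0.01]
ft_force: [-0.3, -1.4, -1.5]
grip_width: 0.056
```

{"method": "carry_out", "body": {
  "steps": [
    [[0, 0, 0], 0, 0.2],
    [[0, 0, 0], 0, 0],
    [[0, 0, 0], 0, 0],
    [[0, 0, 0.3], 0, 0],
    [[0, 0.6, 0.3], 0, 0],
    [[0, 1.0, 0.3], 0, 0],
    [[0, 0.8, 0], 0, 0],
    [[0.1, 0.2, 0], 0, 0],
    [[0, 0, 0], 0, 0]
  ]
}}

```text
time: 67.9
position: [0.5308, -0.2019, 0.0273]
tool_rot: [1.0, -0.007, -0.005, -0.011]
ft_force: [1.0, 0.0, 0.4]
grip_width: 0.0868
```

{"method": "carry_out", "body": {
  "steps": [
    [[0, 0, 0], 0, 0.3],
    [[0, 0, 0], 0, 1],
    [[0, 0, 0], 0, 1],
    [[0, 0, 0], 0, 1],
    [[0, 0, 0], 0, 1],
    [[0, 0, 0], 0, 1],
    [[0, 0, 0], 0, 1]
  ],
  "squeeze": 30
}}

```text
time: 68.6
position: [0.532, -0.2022, 0.0272]
tool_rot: [1.0, -0.007, -0.004, -0.011]
ft_force: [1.1, 0.6, 0.4]
grip_width: 0.0596
```

Run:
```python
from h import *
o=st();  print(*racks(save('scene','c25')),sep='\n');print(*racks(save('side','s25')),sep='\n')
```

```text
t 68.6 p [ 0.532  -0.2022  0.0272] spin -0.83 tilt [-0.008  0.023] F [1.1 0.6 0.4] w 0.0596 q6 -0.57
([0.5321, -0.0411], [33.0, 47.0], 0.0)
([0.5334, -0.1068], [32.0, 52.0], -1.7)
([0.5313, -0.2451], [19.0, 49.0], -8.9)
([0.5353, -0.3527], [47.0, 31.0], 0.0)
([0.531, -0.1735], [47.0, 19.0], -0.0)
([0.5318, -0.2363], [47.0, 40.0], 0.0)
([0.5352, -0.3521], [48.0, 42.0], 0.0)
```

{"method": "carry_out", "body": {
  "steps": [
    [[0, 0, 0.5], 0, 1],
    [[0, 0, 1], 0, 1],
    [[0, 0, 1.8], 0, 1],
    [[0, 0, 2], 0, 1],
    [[0, 0, 2], 0, 1],
    [[0, 0, 1.5], 0, 1],
    [[0, 0, 0.7], 0, 1],
    [[0, 0, 0], 0, 1]
  ]
}}

```text
time: 69.5
position: [0.5285, -0.2025, 0.1274]
tool_rot: [1.0, -0.007, -0.007, -0.011]
ft_force: [0.4, -0.4, -1.6]
grip_width: 0.0596
```

Run:
```python
from h import *
o=st();  print(*racks(save('scene','c26')),sep='\n')
```

```text
t 69.5 p [ 0.5285 -0.2025  0.1274] spin -0.82 tilt [-0.013  0.023] F [ 0.4 -0.4 -1.6] w 0.0596 q6 -0.56
([0.5321, -0.0411], [33.0, 47.0], 0.0)
([0.5333, -0.1069], [32.0, 53.0], -2.0)
([0.5409, -0.1708], [31.0, 27.0], 86.4)
([0.5316, -0.2376], [50.0, 32.0], 0.0)
([0.5353, -0.3527], [47.0, 31.0], 0.0)
```

{"method": "carry_out", "body": {
  "steps": [
    [[0.1, -0.8, 0], 0, 1],
    [[0.1, -1.4, 0], 0, 1],
    [[0.1, -1.5, 0], 0, 1],
    [[0.1, -1.5, 0], 0, 1],
    [[0.1, -1, 0], 0.3, 1],
    [[0.1, -0.4, 0], 0, 1],
    [[0, 0, 0], 0, 1]
  ]
}}

```text
time: 70.25
position: [0.5326, -0.2756, 0.123]
tool_rot: [1.0, -0.005, -0.01, -0.013]
ft_force: [-0.5, 0.2, -1.8]
grip_width: 0.06
```

{"method": "carry_out", "body": {
  "steps": [
    [[0, 0, -1], 0, 1],
    [[0, 0, -1.8], 0, 1],
    [[0, 0, -1.8], 0, 1],
    [[0, 0, -1.8], 0, 1],
    [[0, 0, -1.2], 0, 1],
    [[0, 0, -0.7], 0, 1],
    [[0, 0, -0.3], 0, 1],
    [[0, 0, 0], 0, 1]
  ]
}}

```text
time: 71.05
position: [0.5318, -0.2716, 0.0315]
tool_rot: [1.0, -0.004, -0.011, -0.014]
ft_force: [0.4, 0.3, -2.5]
grip_width: 0.0595
```

Run:
```python
from h import *
o=st();  print(*racks(save('scene','c27')),sep='\n')
```

```text
t 71.05 p [ 0.5318 -0.2716  0.0315] spin -0.45 tilt [-0.021  0.028] F [ 0.4  0.3 -2.5] w 0.0595 q6 -0.66
([0.5323, -0.0414], [33.0, 47.0], 0.0)
([0.5334, -0.1068], [32.0, 52.0], -1.7)
([0.5318, -0.1714], [32.0, 47.0], 0.0)
([0.5279, -0.2263], [48.0, 14.0], 2.9)
([0.5351, -0.3526], [32.0, 46.0], -2.9)
```

{"method": "carry_out", "body": {
  "steps": [
    [[0, 0.25, -0.2], 0, 1],
    [[0, 0.15, -0.2], 0, 1],
    [[0, 0, 0], 0, 1],
    [[0, 0, 0], 0, 0.2],
    [[0, 0, 0], 0, 0],
    [[0, 0, 0], 0, 0],
    [[0, -0.1, -0.2], 0, 0]
  ]
}}

```text
time: 71.8
position: [0.5347, -0.2703, 0.0294]
tool_rot: [1.0, -0.004, -0.007, -0.011]
ft_force: [0.1, -0.3, 0.3]
grip_width: 0.0832
```

{"method": "carry_out", "body": {
  "steps": [
    [[0, -0.8, -0.4], 0, 0],
    [[0, -1.5, -0.4], 0, 0],
    [[0, -1.6, 0], 0, 0],
    [[0, -1.6, 0], 0, 0],
    [[0, -1.4, 0], 0, 0],
    [[0, -0.6, 0], 0, 0],
    [[0, 0, 0], 0, 0]
  ]
}}

```text
time: 72.5
position: [0.5344, -0.3554, 0.0203]
tool_rot: [1.0, -0.005, -0.006, -0.01]
ft_force: [-0.2, 0.2, 0.1]
grip_width: 0.087
```

Run:
```python
from h import *
o=st();  print(*racks(save('scene','c28')),sep='\n')
```

```text
t 72.5 p [ 0.5344 -0.3554  0.0203] spin -0.59 tilt [-0.012  0.021] F [-0.2  0.2  0.1] w 0.087 q6 -0.76
([0.5322, -0.0416], [34.0, 47.0], 0.0)
([0.5337, -0.1072], [32.0, 53.0], -1.7)
([0.532, -0.1715], [32.0, 47.0], 0.0)
([0.5302, -0.2368], [51.0, 32.0], 0.0)
([0.5327, -0.3548], [27.0, 35.0], 0.0)
```

{"method": "carry_out", "body": {
  "steps": [
    [[0, 0, -0.1], 0, 0.4],
    [[0, 0, 0], 0, 1],
    [[0, 0, 0], 0, 1],
    [[0, 0, 0], 0, 1],
    [[0, 0, 0], 0, 1],
    [[0, 0, 0], 0, 1],
    [[0, 0, 0], 0, 1],
    [[0, 0, 0], 0, 1]
  ],
  "squeeze": 20
}}

```text
time: 73.35
position: [0.5345, -0.3519, 0.0192]
tool_rot: [1.0, -0.003, -0.007, -0.011]
ft_force: [0.2, -0.0, 0.1]
grip_width: 0.0557
```

{"method": "carry_out", "body": {
  "steps": [
    [[0, 0.5, 0], 0, 1],
    [[0, 0.7, 0], 0, 1],
    [[0, 0.7, 0], 0, 1],
    [[0, 0.7, 0], 0, 1],
    [[0, 0.6, 0], 0, 1],
    [[0, 0.5, 0], 0, 1],
    [[0, 0.3, 0], 0, 1],
    [[0, 0, 0], 0, 1]
  ]
}}

```text
time: 74.15
position: [0.5345, -0.3084, 0.0192]
tool_rot: [1.0, -0.003, -0.007, -0.01]
ft_force: [0.9, -1.0, -1.2]
grip_width: 0.0561
```

Run:
```python
from h import *
o=st();  print(*racks(save('side','s28')),sep='\n')
```

```text
t 74.15 p [ 0.5345 -0.3084  0.0192] spin -0.32 tilt [-0.014  0.021] F [ 0.9 -1.  -1.2] w 0.0561 q6 -0.71
([0.5245, -0.0403], [31.0, 42.0], -90.0)
([0.5339, -0.3096], [41.0, 49.0], 0.0)
```

{"method": "carry_out", "body": {
  "steps": [
    [[0, 0.4, 0], -0.2, 1],
    [[0, 0.35, 0], 0, 1],
    [[0, 0.15, 0], 0, 1],
    [[0, 0, 0], 0, 1],
    [[0, 0, 0], 0, 1]
  ]
}}

```text
time: 74.7
position: [0.5347, -0.3004, 0.0192]
tool_rot: [1.0, -0.005, -0.006, -0.009]
ft_force: [-0.6, -2.3, -0.6]
grip_width: 0.0558
```

{"method": "carry_out", "body": {
  "steps": [
    [[0, 0, 0], 0, 0.2],
    [[0, 0, 0], 0, 0],
    [[0, 0, 0], 0, 0],
    [[0, 0, 0.3], 0, 0],
    [[0, 0.6, 0.3], 0, 0],
    [[0, 1.1, 0.3], 0, 0],
    [[0, 0.9, 0], 0, 0],
    [[0, 0.2, 0], 0, 0],
    [[0, 0, 0], 0, 0]
  ]
}}

```text
time: 75.6
position: [0.5339, -0.2668, 0.0295]
tool_rot: [1.0, -0.006, -0.007, -0.012]
ft_force: [0.5, -0.2, -0.2]
grip_width: 0.0871
```

{"method": "carry_out", "body": {
  "steps": [
    [[0, 0, 0], 0, 0.3],
    [[0, 0, 0], 0, 1],
    [[0, 0, 0], 0, 1],
    [[0, 0, 0], 0, 1],
    [[0, 0, 0], 0, 1],
    [[0, 0, 0], 0, 1],
    [[0, 0, 0], 0, 1]
  ],
  "squeeze": 30
}}

```text
time: 76.3
position: [0.5339, -0.2671, 0.0293]
tool_rot: [1.0, -0.006, -0.007, -0.012]
ft_force: [-0.4, 0.8, 0.4]
grip_width: 0.0593
```

Run:
```python
from h import *
o=st();  print(*racks(save('side','s29')),sep='\n')
```

```text
t 76.3 p [ 0.5339 -0.2671  0.0293] spin -0.64 tilt [-0.015  0.024] F [-0.4  0.8  0.4] w 0.0593 q6 -0.65
([0.5318, -0.2434], [26.0, 46.0], -1.7)
([0.5346, -0.3013], [42.0, 49.0], 0.0)
```

{"method": "carry_out", "body": {
  "steps": [
    [[0, 0, 0.5], 0, 1],
    [[0, 0, 1], 0, 1],
    [[0, 0, 1.8], 0, 1],
    [[0, 0, 2], 0, 1],
    [[0, 0, 2], 0, 1],
    [[0, 0, 2], 0, 1],
    [[0, 0, 2], 0, 1],
    [[0, 0, 1.5], 0, 1],
    [[0, 0, 0.5], 0, 1],
    [[0, 0, 0], 0, 1]
  ]
}}

```text
time: 77.35
position: [0.5317, -0.2669, 0.1704]
tool_rot: [1.0, -0.006, -0.008, -0.012]
ft_force: [-0.6, -0.9, -2.6]
grip_width: 0.0593
```

Run:
```python
from h import *
o=st();  print(*racks(save('scene','c29')),sep='\n');print(*racks(save('side','s30')),sep='\n')
```

```text
t 77.35 p [ 0.5317 -0.2669  0.1704] spin -0.71 tilt [-0.016  0.023] F [-0.6 -0.9 -2.6] w 0.0593 q6 -0.65
([0.5323, -0.0416], [34.0, 47.0], 0.0)
([0.5337, -0.1072], [32.0, 53.0], -1.7)
([0.532, -0.1715], [32.0, 47.0], 0.0)
([0.53, -0.2366], [32.0, 48.0], -2.6)
([0.5335, -0.3011], [30.0, 48.0], 0.0)
([0.532, -0.0397], [46.0, 42.0], 1.5)
([0.532, -0.2356], [40.0, 46.0], 0.0)
([0.5344, -0.3011], [48.0, 42.0], 0.0)
```

{"method": "carry_out", "body": {
  "steps": [
    [[0, 0.8, 0], 0, 1],
    [[0, 1.6, 0], 0, 1],
    [[0, 2.2, 0], 0, 1],
    [[0, 2.4, 0], 0, 1],
    [[0, 2.4, 0], 0, 1],
    [[0, 2.4, 0], 0, 1],
    [[0, 2.4, 0], 0, 1],
    [[0, 2.4, 0], 0, 1],
    [[0, 2.4, 0], 0, 1],
    [[0, 2.4, 0], 0, 1]
  ]
}}

```text
time: 78.45
position: [0.5227, -0.0343, 0.1609]
tool_rot: [1.0, -0.008, -0.017, -0.018]
ft_force: [-0.2, -0.6, -2.1]
grip_width: 0.0594
```

{"method": "carry_out", "body": {
  "steps": [
    [[0, 2.4, 0], 0, 1],
    [[0, 2.4, 0], 0, 1],
    [[0, 2.4, 0], 0, 1],
    [[0, 2.4, 0], 0, 1],
    [[0, 2.4, 0], 0, 1],
    [[0, 2.4, 0], 0, 1],
    [[0, 2.4, 0], 0, 1],
    [[0, 2.4, 0], 0, 1],
    [[0, 2.2, 0], 0, 1],
    [[0, 1.6, 0], 0, 1]
  ]
}}

```text
time: 79.45
position: [0.5063, 0.2185, 0.1542]
tool_rot: [0.999, -0.004, -0.029, -0.02]
ft_force: [0.4, -0.1, -2.1]
grip_width: 0.0595
```

{"method": "carry_out", "body": {
  "steps": [
    [[0, 2.0, 0], 0, 1],
    [[0, 2.2, 0], 0, 1],
    [[0, 2.0, 0], 0, 1],
    [[0, 1.2, 0], 0, 1],
    [[0, 0.5, 0], 0, 1],
    [[0, 0, 0], 0, 1]
  ]
}}

```text
time: 80.05
position: [0.4962, 0.3064, 0.15]
tool_rot: [0.999, -0.0, -0.035, -0.019]
ft_force: [0.5, -0.4, -2.0]
grip_width: 0.0595
```

Run:
```python
from h import *
o=st()
```

```text
t 80.05 p [0.4962 0.3064 0.15  ] spin 0.06 tilt [-0.07   0.038] F [ 0.5 -0.4 -2. ] w 0.0595 q6 0.3
```

{"method": "carry_out", "body": {
  "steps": [
    [[0.8, 0, 0], -0.5, 1],
    [[1.2, 0, 0], -0.5, 1],
    [[1.2, 0, 0], -0.5, 1],
    [[0.8, 0, 0], 0, 1],
    [[0.2, 0, 0], 0, 1],
    [[0, 0, 0], 0, 1]
  ]
}}

```text
time: 80.65
position: [0.5439, 0.3026, 0.1497]
tool_rot: [0.999, -0.017, -0.034, -0.019]
ft_force: [0.1, 0.2, -1.7]
grip_width: 0.0597
```

{"method": "carry_out", "body": {
  "steps": [
    [[0, 0, -1], 0, 1],
    [[0, 0, -1.8], 0, 1],
    [[0, 0, -1.8], 0, 1],
    [[0, 0, -1.8], 0, 1],
    [[0, 0, -1.8], 0, 1],
    [[0, 0, -1], 0, 1],
    [[0, 0, 0], 0, 1]
  ]
}}

```text
time: 81.35
position: [0.5403, 0.302, 0.0517]
tool_rot: [0.999, -0.016, -0.036, -0.018]
ft_force: [0.7, -0.3, -1.8]
grip_width: 0.0598
```

Run:
```python
from h import *
o=st()
```

```text
t 81.35 p [0.5403 0.302  0.0517] spin -1.82 tilt [-0.072  0.038] F [ 0.7 -0.3 -1.8] w 0.0598 q6 0.29
```

{"method": "carry_out", "body": {
  "steps": [
    [[0, 0, -0.8], 0, 1],
    [[0, 0, -0.7], 0, 1],
    [[0, 0, -0.4], 0, 1],
    [[0, 0, 0], 0, 1],
    [[0, 0, 0], 0, 0.3],
    [[0, 0, 0], 0, 0.1],
    [[0, 0, 0], 0, 0.1],
    [[0, 0, 0], 0, 0.1],
    [[0, 0, 0], 0, 0.1]
  ]
}}

```text
time: 82.25
position: [0.543, 0.3033, 0.0352]
tool_rot: [0.999, -0.016, -0.033, -0.02]
ft_force: [-0.6, 0.0, 0.4]
grip_width: 0.0773
```

{"method": "carry_out", "body": {
  "steps": [
    [[0, 0, 0.6], 0, 0.1],
    [[0, 0, 1.5], 0, 0.1],
    [[0, 0, 2], 0, 0.1],
    [[0, 0, 2.5], 0, 0.5],
    [[0, 0, 2.5], 0, 1],
    [[0, 0, 2.5], 0, 1],
    [[0, 0, 2.5], 0, 1],
    [[0, 0, 2.5], 0, 1],
    [[0, 0, 1.5], 0, 1],
    [[0, 0, 0], 0, 1]
  ]
}}

```text
time: 83.25
position: [0.5434, 0.3033, 0.2347]
tool_rot: [0.999, -0.016, -0.028, -0.021]
ft_force: [0.4, -0.6, 0.7]
grip_width: 0.0303
```

Run:
```python
from h import *
o=st(); c=save('scene','c31'); s=save('side','s31')
c0=load('scene0')
print('laptop',[ray(c0,u*.7,v*.7,.02)[:2].round(3).tolist() for u,v in [(520,100),(472,160),(545,187),(585,125)]],'screen top if z=.2',ray(c0,625*.7,60*.7,.2).round(2))
print('beaker',ray(c0,511*.7,206*.7,0).round(3))
g=lambda n: (255*(cv2.imread('pics/%s.png'%n)/255.)**.6).astype(np.uint8)
cv2.imwrite('pics/v11.png',np.hstack([cv2.resize(g('c31')[60:240,290:440],(400,480)),cv2.resize(g('s31')[60:210,170:295],(400,480))]))
```

```text
t 83.25 p [0.5434 0.3033 0.2347] spin -1.79 tilt [-0.055  0.043] F [ 0.4 -0.6  0.7] w 0.0303 q6 0.31
laptop [[0.052, 0.656], [0.198, 0.386], [0.38, 0.488], [0.24, 0.741]] screen top if z=.2 [0.25 0.81 0.2 ]
beaker [0.376 0.387 0.   ]
```

View pics/v11.png

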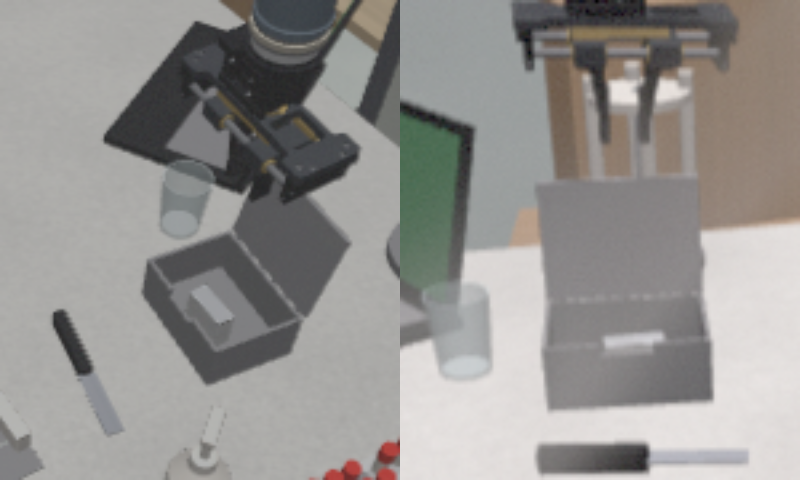

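{"method": "carry_out", "body": {
  "steps": [
    [[0, 1.5, 0], 0, 1],
    [[0, 2.2, 0], 0, 1],
    [[0.1, 2.4, 0], 0, 1],
    [[0.1, 2.4, 0], 0, 1],
    [[0.1, 2.4, 0], 0, 1],
    [[0.1, 2.2, 0], 0, 1],
    [[0.1, 1.5, 0], 0, 1],
    [[0, 0.8, 0], 0, 1],
    [[0, 0, 0], 0, 1]
  ]
}}

```text
time: 84.25
position: [0.5382, 0.4674, 0.2174]
tool_rot: [0.999, -0.017, -0.042, -0.016]
ft_force: [0.1, -0.6, 0.4]
grip_width: 0.0005
```

Run:
```python
from h import *
from scipy.optimize import least_squares
o=st(); c=load('c31'); s=load('s31')
# lid top edge corners: fit theta from pixels in both views
C=np.array([.540,.3205]); ex=np.array([.122,.9925]); ey=np.array([-.9925,.122])
def top(th,yy): 
    x=.06-.12*np.cos(th); return np.r_[C+x*ex+yy*ey,.066+.12*np.sin(th)]
pix=[('s',(170+(540-400)*.3125,60+183*.3125),.081),('s',(170+(697-400)*.3125,60+178*.3125),-.081),('c',(290+350*.375,60+242*.375),-.081)]
f=lambda p: np.concatenate([proj(s if k=='s' else c,top(p[0],y))[0]-uv for k,uv,y in pix])
r=least_squares(f,[1.7]); print('lid',r.x,r.fun.round(1))
print('stand',ray(load('scene0'),456,155,0).round(2))
```

```text
t 84.25 p [0.5382 0.4674 0.2174] spin -1.83 tilt [-0.083  0.034] F [ 0.1 -0.6  0.4] w 0.0005 q6 0.54
lid [1.77708652] [ 0.  -1.5  1.7 -2.  -0.1  0.9]
stand [0.6  0.65 0.  ]
```

{"method": "carry_out", "body": {
  "steps": [
    [[0, 0, -1], 0, 1],
    [[0, 0, -1.8], 0, 1],
    [[0, 0, -1.8], 0, 1],
    [[0, 0, -1.8], 0, 1],
    [[0, 0, -1.2], 0, 1],
    [[0, 0, -0.4], 0, 1],
    [[0, 0, 0], 0, 1]
  ]
}}

```text
time: 84.95
position: [0.5365, 0.4618, 0.1297]
tool_rot: [0.999, -0.019, -0.045, -0.014]
ft_force: [0.6, -0.2, 0.1]
grip_width: 0.0007
```

{"method": "carry_out", "body": {
  "steps": [
    [[0, -0.8, 0], 0, 1],
    [[0, -1.2, 0], 0, 1],
    [[0, -1.2, 0], 0, 1],
    [[0, -1.2, 0], 0, 1],
    [[0, -1.2, 0], 0, 1],
    [[0, -1.2, 0], 0, 1],
    [[0, -1.2, 0], 0, 1],
    [[0, -1.2, 0], 0, 1]
  ]
}}

```text
time: 85.75
position: [0.5377, 0.3648, 0.1341]
tool_rot: [0.999, -0.019, -0.042, -0.017]
ft_force: [0.5, 1.5, -0.3]
grip_width: 0.0006
```

Run:
```python
from h import *
o=st()
```

```text
t 85.75 p [0.5377 0.3648 0.1341] spin -2.12 tilt [-0.083  0.036] F [ 0.5  1.5 -0.3] w 0.0006 q6 0.4
```

{"method": "carry_out", "body": {
  "steps": [
    [[0, -1.1, -0.5], 0, 1],
    [[0, -1.1, -0.5], 0, 1],
    [[0, -1.0, -0.6], 0, 1],
    [[0, -0.8, -0.8], 0, 1],
    [[0, -0.8, -0.8], 0, 1],
    [[0, -0.7, -0.8], 0, 1],
    [[0, -0.6, -0.9], 0, 1],
    [[0, -0.6, -0.9], 0, 1],
    [[0, 0, 0], 0, 1]
  ]
}}

```text
time: 86.65
position: [0.5376, 0.2886, 0.0699]
tool_rot: [0.999, -0.02, -0.043, -0.016]
ft_force: [-0.1, 0.1, -0.0]
grip_width: 0.0007
```

{"method": "carry_out", "body": {
  "steps": [
    [[0, -0.4, -0.5], 0, 1],
    [[0, -0.2, -0.4], 0, 1],
    [[0, 0, -0.3], 0, 1],
    [[0, 0, 0], 0, 1]
  ]
}}

```text
time: 87.05
position: [0.5385, 0.2828, 0.0608]
tool_rot: [0.999, -0.019, -0.042, -0.016]
ft_force: [0.4, -0.1, 0.0]
grip_width: 0.0005
```

Run:
```python
from h import *
o=st(); save('side','s33')
```

```text
t 87.05 p [0.5385 0.2828 0.0608] spin -2.11 tilt [-0.083  0.034] F [ 0.4 -0.1  0. ] w 0.0005 q6 0.27
```

{"method": "carry_out", "body": {
  "steps": [
    [[0, -0.5, 0], 0, 1],
    [[0, 0, -0.3], 0, 1],
    [[0, 0, -0.3], 0, 1],
    [[0, 0, -0.3], 0, 1],
    [[0, 0, -0.3], 0, 1],
    [[0, 0, -0.3], 0, 1]
  ]
}}

```text
time: 87.7
position: [0.5393, 0.2775, 0.0598]
tool_rot: [0.999, -0.018, -0.04, -0.017]
ft_force: [-4.3, -0.8, 16.9]
grip_width: 0.0005
```

{"method": "carry_out", "body": {
  "steps": [
    [[0, 0, -0.3], 0, 1],
    [[0, 0, -0.2], 0, 1]
  ]
}}

```text
time: 87.9
position: [0.5392, 0.2775, 0.06]
tool_rot: [0.999, -0.018, -0.04, -0.017]
ft_force: [-2.6, -0.3, 8.8]
grip_width: 0.0007
```

{"method": "carry_out", "body": {
  "steps": [
    [[0, 0, 1], 0, 1],
    [[0, 0, 2.5], 0, 1],
    [[0, 0, 3], 0, 1],
    [[0, 0, 3], 0, 1],
    [[0, 0, 3], 0, 1],
    [[0, 0, 3], 0, 1],
    [[0, 0, 2], 0, 1],
    [[-1, 1, 0], 0, 1],
    [[0, 0, 0], 0, 1],
    [[0, 0, 0], 0, 1]
  ]
}}

```text
time: 88.9
position: [0.5258, 0.2859, 0.2387]
tool_rot: [0.999, -0.018, -0.042, -0.016]
ft_force: [-0.2, -0.8, 0.0]
grip_width: 0.0008
```

Run:
```python
from h import *
o=st(); c=save('scene','c34'); s=save('side','s34'); print(*racks(c),sep='\n'); 
g=lambda n: (255*(cv2.imread('pics/%s.png'%n)/255.)**.6).astype(np.uint8)
A=cv2.resize(g('c34')[80:320,130:430],(500,400)); B=cv2.resize(g('s34')[130:220,190:270],(300,338)); v=np.zeros((400,800,3),np.uint8); v[:,:500]=A; v[:338,500:]=B
cv2.imwrite('pics/v12.png',v)
```

```text
t 88.9 p [0.5258 0.2859 0.2387] spin -2.01 tilt [-0.084  0.033] F [-0.2 -0.8  0. ] w 0.0008 q6 0.3
([0.5319, -0.0411], [33.0, 47.0], 0.0)
([0.5334, -0.1068], [32.0, 52.0], -1.7)
([0.5316, -0.1713], [47.0, 32.0], 0.0)
([0.53, -0.2365], [32.0, 47.0], 0.0)
([0.5333, -0.301], [30.0, 48.0], 0.0)
```

View pics/v12.png

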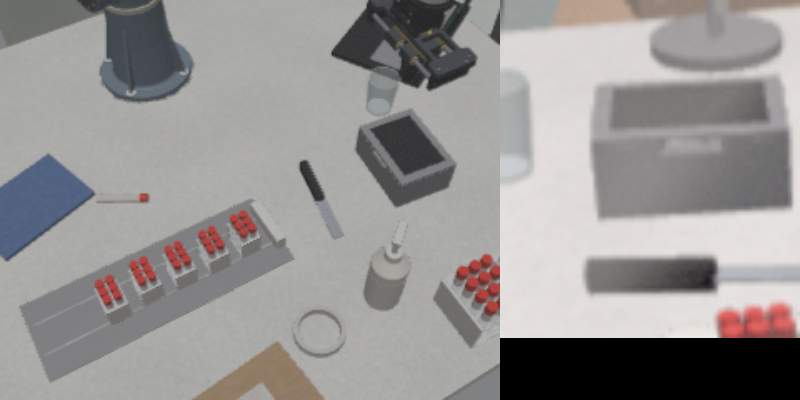

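The final picture shows the lid shut flush at (405,150), the five racks evenly spaced in the lane, the opener on the bench and the bystanders where they started. I'm handing in.

```bash
python3 -c "
from rig import robot
print(robot.hand_in())"
```

```text
the job is handed in; nothing more can be done
None
```

The job is handed in, and my last checks found nothing clearly out of place. I had no direct readout of the judged values.

**What I did**
- I levered the lid open with the opener's blade and laid the opener back on the bench.
- I set the spacer in each gap in turn and brought racks 1 to 5 up against it.
- I stood the spacer in the case and pressed the lid shut. The resisting force rose to about 17 N as it closed, and the arm then lifted clear.

**Last checks (scene camera)**
- **Spacing:** the rack centres are 65.7, 64.5, 65.2 and 64.5 mm apart; 64 mm is ideal and 61 to 67 mm is allowed. In earlier views the side camera put the first spacing at 61.6 to 62.3 mm.
- **First rack:** it was pressed against the spacer and the stop at about 14 N. It measures about 44.7 mm from the fitted stop face, and the limit is 41 to 47 mm.
- **Lane:** all racks stand within about 3 mm of the lane's centre and look square.
- **The rest:** the lid looks flush, the opener is on the bench clear of the case, and the bystanders look unmoved. The spacer was seen upright in the case just before the lid was shut.

**What went wrong on the way**
- **Fingertip height:** the fingertips stood about 3 cm higher than the reported tool position implied, so my first grasp of the opener closed on nothing.
- **Rack 1:** it slipped in my first, too shallow grip and I had to redo it.
- **Rack 4:** it was knocked aside during the run, and I turned it square again before placing it.
- **Rack 4 gap:** one reading put it at 66.1 mm from rack 3, close to the limit. Later readings gave 65.1 to 65.3 mm.

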